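# Pack iced gingerbread and pin the crate gate

### The job

Pack the finished gingerbread: move every biscuit from the icing machine's catch tray into the wooden crate, each lying flat on the crate's floor with its icing up. Only when all of them are in, swing the crate's end gate shut and lock it: take the steel pin from its holder block and thread it down through the gate's knuckle and the crate's knuckle until its collar sits on the gate. Leave the jar, the cutter and the spatula where they are.

Things in the scene. Friction and masses are not known exactly. Their poses are not given: they have to be found in the camera images.
- bar0: a gingerbread bar, 60 mm (own x) by 40 mm (own y) by 22 mm thick, brown with white icing lines on its top; origin at the centre of its underside, own z up out of the icing; 30 to 65 g; it may be absent (None from the start); on the catch tray at first
- bar1: a gingerbread bar, 60 mm (own x) by 40 mm (own y) by 22 mm thick, brown with white icing lines on its top; origin at the centre of its underside, own z up out of the icing; 30 to 65 g; it may be absent (None from the start); on the catch tray at first
- bar2: a gingerbread bar, 60 mm (own x) by 40 mm (own y) by 22 mm thick, brown with white icing lines on its top; origin at the centre of its underside, own z up out of the icing; 30 to 65 g; it may be absent (None from the start); on the catch tray at first
- round0: a round gingerbread biscuit, 48 mm across and 22 mm thick, brown with a white icing star on its top; origin at the centre of its underside, own z up out of the icing; 30 to 65 g; it may be absent (None from the start); on the catch tray at first
- round1: a round gingerbread biscuit, 48 mm across and 22 mm thick, brown with a white icing star on its top; origin at the centre of its underside, own z up out of the icing; 30 to 65 g; it may be absent (None from the start); on the catch tray at first
- round2: a round gingerbread biscuit, 48 mm across and 22 mm thick, brown with a white icing star on its top; origin at the centre of its underside, own z up out of the icing; 30 to 65 g; it may be absent (None from the start); on the catch tray at first
- tray_in (a point): centre of the floor of the steel catch tray of the white icing machine, on the floor's upper face (6 mm above the table). Tray inside: 204 mm along its x, 284 mm along its y, with a lip 6 mm above its floor. It is fixed; its axes are the tray's. The machine, 260 mm tall, stands fixed beyond the tray's -y end, its face 210 mm from this point
- crate_in (a point): reference point on the upper face of the pale wooden crate's floor (6 mm above the table); axes are the crate's. The crate is fixed. Inside it reaches from -92 to +92 mm in x and from -149 mm (inner face of the shut gate) to +130 mm in y; the walls at both x sides and at +y are 10 mm thick and rise 44 mm above the floor; the top is open, the -y end is closed by the gate
- gate (a joint): angle of the crate's end gate about its upright hinge, rad: 0 is shut with the knuckle holes in line, positive is swung open, outwards (towards the crate's -y). It stays where it is left (0.12 N m friction), starts 0.3 to 0.6 rad open and can go past shut to -0.1, so the holes have to be brought in line. 0.01 rad moves the gate's hole by about 2 mm
- gate_hinge (a point): on the gate's hinge axis, at the foot of the crate's corner, at table height; axes are the crate's. The shut gate reaches from here along the crate's +x
- gate_grip (a point): point on the top edge of the gate's panel, 50 mm above the table and 165 mm from the hinge axis, good to pinch; own x runs along the gate away from the hinge. The panel is wood, 12 mm thick, from 12 to 50 mm above the table
- gate_hole (a point): centre of the upright hole in the gate's steel knuckle, at its upper face, 50 mm above the table, 217 mm from the hinge axis. The knuckle is 32 by 32 mm and 24 mm tall at the gate's free end; the hole is 13 mm wide and goes through. Moves with the gate
- crate_hole (a point): centre of the upright hole in the crate's own steel knuckle, at its upper face, 24 mm above the table, 2 mm under the gate's knuckle when shut. 32 by 32 mm, 24 mm tall, fixed to the crate beside its -y +x corner; the hole is 12 mm wide and goes through
- pin: steel locking pin, upright in the holder block at first. Origin at its lower tip, own z up along it. Shank 10 mm thick up to 46 mm above the tip, its lowest 10 mm tapered to 3.6 mm; collar 24 mm wide from 46 to 50 mm; round grip head 20 mm wide from 50 to 84 mm. 60 g. Fully home in the crate, the collar rests on the gate's knuckle and the tip is 4 mm above the table, 20 mm below point crate_hole
- holder: fixed wooden block, 50 by 50 by 50 mm, with an upright 13 mm hole through its centre in which the pin is parked, collar on top of the block; origin at the centre of the underside
- jar: glass jar with a steel cap, 60 mm wide, 90 mm tall, standing beyond the work; bystander; origin at the centre of its underside
- cutter: steel ring cutter, 70 mm wide, 30 mm tall, lying beyond the work; bystander; origin at the centre of its underside
- spatula: spatula lying beyond the catch tray; bystander; origin on its underside
There are look-alikes about, which are no part of the job. Leave any purple look-alike of the round2 alone.

How it is judged:
By the outcome, as a careful person would: the job done as asked, in the order asked, and still so for the second after the job is handed in, with the robot touching nothing.
Of bar0, bar1, bar2, round0, round1, round2 only 4 to 6 are there at a start; the rules pass over those that are not, and their reading is None.
At some moment in a run one of bar0, bar1, bar2, round0, round1, round2 may be knocked a few centimetres aside while the robot is not near it.
It also fails if it takes over 210 s, if anything falls off the work surface, if the arm or the gripper's body presses on something with over 40 N, if the wrist force passes 120 N, or if a joint passes its speed limit or range.

### The arm

A 6-joint arm with a two-finger parallel gripper is mounted at the origin on the work surface. World frame = base frame: x ahead of the robot, y to its left, z up, the work surface at z = 0. Lengths are in m, angles in rad, forces in N, time in s.
With the tool pointing down it reaches from about 0.35 to 0.725 m from the base axis. Payload 6 kg.
Tool frame: the origin (TCP) lies on the centre line of the jaws, within the pads' length; the fingertips stand 25 mm ahead of it and the grasp point (between the pads) lies 6 mm ahead of it; z points along the fingers, y is the line along which they close (so a half turn about z gives the same grasp; the last joint's range is limited). The gripper opens to 85 mm and grips with 20 to 120 N. Pads are 22 mm wide; open, the fingers measure 114 mm over their backs; the gripper's body (76 mm by 85 mm) begins 54 mm behind the grasp point. The pads swing forward as they close: fully open they stand 13 mm farther back than shut.
Start: joints at [-0.84, 0.04, 0.085, 0, -1.615, -0.334], TCP at [0.232, -0.553, 0.256] pointing down, gripper open.
Joint ranges: [-2.56, 2.56], [-1.29, 2.01], [-1.08, 1.49], [-3.29, 1.98], [-2.81, -0.18], [-2.99, 2.99]. Speed limits (rad/s): [2.57, 2.57, 3.01, 3.14, 3.14, 3.14].

### API

Orientations are given as a unit quaternion [x, y, z, w].
In Python, from bench import robot, get_image, calibration, finish_job gives the robot as it stands.
- The arm moves only by the tool play_rows, never from a script. Its argument "rows" is a list that holds one entry, the list of rows, each a list of 7 numbers: the shift along the tool's x, y, z in mm, then the turn, a rotation vector about the tool's x, y, z in degrees, then the closure, from -1 (fully open) to 1 (shut). In form: [[[tx, ty, tz, wx, wy, wz, gripper], ...]]. A call has 1 to 5 rows; each row is the pose to reach, as a shift and turn from the pose commanded when the call began, along the tool's axes at that moment; what a row does not reach only later rows make up. A row lasts 1/10 s, in which the tool goes at most 50 mm and 8.59 degrees, less where a joint would pass 70% of its speed; a pose out of reach is approached as far as the arm can. A call with a gripper value outside its range is refused whole. The fingers move at their own pace and stop on an object; the grip force is fixed at half the most. Time passes only in rows, so rows that repeat a pose let the fingers close. It gives the time, the measured TCP pose, the force, the opening and the grip force at its end, in the units of the state.
- robot.state(): the state, without advancing time (a new reading comes with each control period).
- get_image(name): name is "side" or "top" or "wrist"; returns (picture, depth): 480x640x3 uint8, red, green, blue; 480x640 float32, m along the optical axis (not along the pixel's ray), 0 where there is no reading.
- calibration(name): a dict with "fx", "fy", "cx", "cy" (pixels), "extrinsics" (4x4, takes a point from camera to world coordinates); the wrist camera has in their place "tool_from_camera" (4x4, takes a point from camera to tool coordinates, whose origin is the TCP and whose axes are the flange's). Camera axes: x right, y up, looking along -z (the intrinsics and any distortion apply to the point x, -y, -z); pixel columns grow to the right and rows downward; lengths in m; the calibration is good to about 2 mm. A picture is of the moment at which its call begins: read the wrist's pose just before it. calibration takes no time and is no camera call.
- finish_job(): hands the job in; it is judged then, once.
The state is a dict: "time_s": time; "joints": joint angles; "joint_vel": joint speeds; "tau": joint torques, N m; "tcp_pos": TCP position; "eef_rot": TCP orientation; "wrist_force": force on the tool from outside, world axes, zero at the start; "ft_torque": the same for the moment, N m; "opening": finger opening in m; "grip_force": force on a finger pad.
Only numpy, scipy, OpenCV 4.12 (cv2) and the standard library are available. Lean on these libraries where they do the work, as an engineer would, in place of code of your own. Each camera call takes 0.05 s, during which the arm holds its last target. There are 200 camera calls.

## Working session

There is one attempt and no reset: what is moved stays moved. The work goes in short steps, Python scripts to look and compute and a tool call to move; the robot and the scene stay as the last step left them, time stands still between calls to the robot, and variables do not carry over. Pictures are saved under pics/ and viewed, at most 18 in all, crops included, and the job is handed in when it is done.

Besides the shell and the picture viewer there is one more tool, called after ">>>" by a JSON object that holds its "name" and its "arguments". play_rows: Moves the arm, as the interface text tells. Its arguments: {"type":"object","properties":{"rows":{"type":"array","items":{"type":"array","items":{"type":"array","items":{"type":"number"}}}}},"required":["rows"]}

```bash
ls; mkdir -p pics; python3 - <<'E'
from bench import robot,get_image,calibration
import cv2,numpy as np
for n in("top","side"):
    p,d=get_image(n);cv2.imwrite(f"pics/{n}0.png",p[:,:,::-1]);np.savez(f"pics/{n}0.npz",p=p,d=d)
    c=calibration(n);print(n,{k:np.round(v,4).tolist() if not isinstance(v,str) else v for k,v in c.items()})
c=calibration("wrist");print({k:np.round(v,4).tolist() for k,v in c.items()})
print(robot.state())
E
```

```text
pics
top {'fx': 497.2198, 'fy': 497.2198, 'cx': 311.8649, 'cy': 235.6354, 'extrinsics': [[-0.0104, 0.9845, -0.1752, 0.4086], [-0.9999, -0.0108, -0.0015, -0.0272], [-0.0033, 0.1752, 0.9845, 1.0988], [0.0, 0.0, 0.0, 1.0]]}
side {'fx': 513.2598, 'fy': 513.2598, 'cx': 320.2235, 'cy': 232.5118, 'extrinsics': [[-0.9195, 0.2343, -0.3157, 0.2895], [-0.3927, -0.5056, 0.7682, 0.6994], [0.0204, 0.8303, 0.5569, 0.5923], [0.0, 0.0, 0.0, 1.0]]}
{'fx': 398.4808, 'fy': 398.4808, 'cx': 318.812, 'cy': 240.156, 'tool_from_camera': [[-0.0001, 0.9464, 0.3229, 0.0836], [1.0, 0.0004, -0.0007, 0.0007], [-0.0007, 0.3229, -0.9464, -0.1183], [0.0, 0.0, 0.0, 1.0]]}
{'time_s': 0.1, 'joints': array([-8.40297313e-01,  4.07653503e-02,  8.39011656e-02, -4.16745235e-04,
       -1.61549822e+00, -3.33700776e-01]), 'joint_vel': array([ 0.00040724, -0.00114349,  0.00289208,  0.00135219, -0.00097322,
       -0.00054991]), 'tau': array([-6.44018728e-03, -3.69345868e+01,  3.48281658e+01,  6.95191517e+00,
       -4.52216118e-03, -1.14275983e-05]), 'tcp_pos': array([ 0.2318536 , -0.55311346,  0.25536409]), 'eef_rot': array([-1.97109011e-01,  9.80381243e-01,  7.80395449e-04, -2.17880684e-04]), 'wrist_force': array([ 0.38125752, -0.28998581,  0.76016052]), 'ft_torque': array([ 0.03693066,  0.0341958 , -0.00481567]), 'grip_force': 0.0, 'opening': 0.08527772688471513}
```

View pics/top0.png

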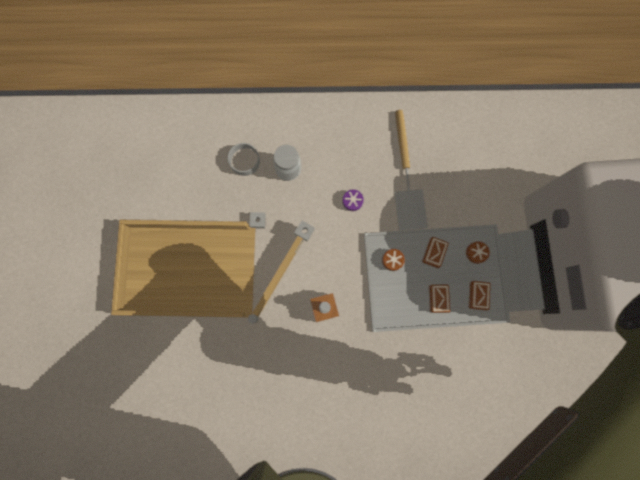

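View pics/side0.png

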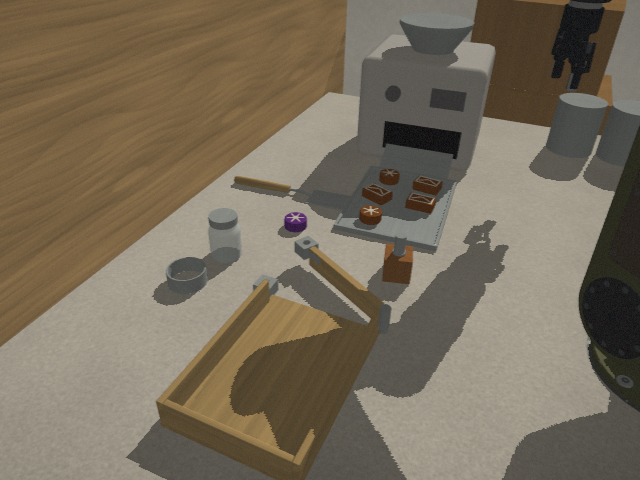

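The top view shows five brown iced biscuits in the tray: rounds at (393,260) and (478,252), bars at (436,252), (440,298) and (481,295). The purple look-alike is at (353,200), outside the tray, so I leave it. The pin and holder are at (323,307), the gate knuckle at (305,232), the crate knuckle at (257,220) and the hinge near (257,318).

```bash
cat > h.py <<'E'
import cv2,numpy as np
from bench import robot,get_image,calibration
from scipy.spatial.transform import Rotation as R
def cam(n,st=None):
    c=calibration(n)
    if n=="wrist":
        T=np.eye(4);T[:3,:3]=R.from_quat(st["eef_rot"]).as_matrix();T[:3,3]=st["tcp_pos"]
        E=T@np.array(c["tool_from_camera"])
    else: E=np.array(c["extrinsics"])
    return c,E
def ray(uv,z,c,E):
    """pixels (N,2) -> world points on plane z"""
    uv=np.atleast_2d(np.asarray(uv,float))
    d=np.stack([(uv[:,0]-c["cx"])/c["fx"],-(uv[:,1]-c["cy"])/c["fy"],-np.ones(len(uv))],1)@E[:3,:3].T
    o=E[:3,3];return o+d*((z-o[2])/d[:,2])[:,None]
def cloud(d,c,E):
    v,u=np.mgrid[:480,:640]
    P=np.stack([(u-c["cx"])/c["fx"]*d,-(v-c["cy"])/c["fy"]*d,-d],-1)
    return P@E[:3,:3].T+E[:3,3]
def blobs(m,amin=60):
    m=cv2.morphologyEx(m.astype(np.uint8),cv2.MORPH_CLOSE,np.ones((5,5),np.uint8))
    return [k for k in cv2.findContours(m,cv2.RETR_EXTERNAL,cv2.CHAIN_APPROX_NONE)[0] if cv2.contourArea(k)>amin]
def rect(P):
    (cx,cy),(w,h),a=cv2.minAreaRect((P[:,:2]*1000).astype(np.float32))
    if w<h:w,h,a=h,w,a+90
    return np.round([cx,cy,w,h,(a+90)%180-90],1)
E
python3 - <<'E'
from h import *
z=np.load("pics/top0.npz");p,d=z["p"],z["d"];c,E=cam("top")
W=cloud(d,c,E)
hsv=cv2.cvtColor(p,cv2.COLOR_RGB2HSV)
# biscuits: brown in tray window
m=(hsv[...,1]>110)&(hsv[...,0]<20);m[:, :360]=0;m[:225]=0;m[330:]=0;m[:,505:]=0
for k in blobs(m):
    zz=W[k[:,0,1],k[:,0,0],2]; mask=np.zeros(m.shape,np.uint8);cv2.drawContours(mask,[k],-1,1,-1)
    zc=np.median(W[...,2][mask>0])
    print("bisc",k[:,0].mean(0).round(),rect(ray(k[:,0],.026,c,E)),"z",zc.round(4))
# metal tray / knuckles heights
for n,uv in dict(gk=(305,232),ck=(257,220),pin=(324,307),tray=(415,300),crfl=(180,250),table=(340,150),purp=(353,200)).items(): print(n,W[uv[1],uv[0]].round(4))
# pts
print("gate",ray([(305,231),(258,318)],.05,c,E).round(4).tolist())
# crate wall top: points z in .043-.056, x<256px
m=(abs(W[...,2]-.05)<.007)&(d>0);m[:,253:]=0;m[:200]=0;m[330:]=0
k=np.argwhere(m)[:,::-1];print("crate top",rect(ray(k,.05,c,E)),len(k))
m=(abs(W[...,2]-.05)<.008)&(d>0);m[:,:252]=0;m[:,318:]=0;m[:215]=0;m[330:]=0
k=np.argwhere(m)[:,::-1];print("gate top",rect(ray(k,.05,c,E)),len(k))
m=(abs(W[...,2]-.024)<.008)&(d>0);m[:,:245]=0;m[:,270:]=0;m[:205]=0;m[233:]=0
k=np.argwhere(m)[:,::-1];print("crate kn",rect(ray(k,.024,c,E)),len(k))
m=(W[...,2]>.04)&(d>0);m[:,:305]=0;m[:,345:]=0;m[:290]=0;m[325:]=0
k=np.argwhere(m)[:,::-1];print("holder",rect(ray(k,.05,c,E)),len(k),W[...,2][m].max())
I=cv2.resize(p[190:330,90:520],None,fx=1.86,fy=1.86,interpolation=cv2.INTER_CUBIC);cv2.imwrite("pics/crop0.png",I[:,:,::-1])
E
```

```text
bisc [438. 300.] [ 460.9 -296.2   57.    38.3    2.3] z 0.029
bisc [478. 296.] [ 465.5 -381.2   56.3   36.2   -3.8] z 0.029
bisc [393. 259.] [ 546.2 -202.2   45.8   43.8   89.4] z 0.029
bisc [477. 252.] [ 559.  -385.1   47.8   43.6  -47.1] z 0.0288
bisc [433. 252.] [ 560.6 -292.5   58.8   36.5  -20.9] z 0.0292
gk [ 0.6124 -0.0102  0.0018]
ck [ 0.6417  0.0981 -0.0015]
pin [ 0.4423 -0.0485  0.0901]
tray [ 0.4581 -0.249   0.0057]
crfl [0.5734 0.267  0.0093]
table [ 0.8037 -0.0926  0.0031]
purp [ 0.6796 -0.1179  0.0231]
gate [[0.6056, -0.011, 0.05], [0.4224, 0.0883, 0.05]]
crate top [525.6 245.8 296.4 214.4  88.4] 1819
gate top [5.221e+02 3.330e+01 2.150e+02 1.361e+02 3.000e-01] 920
crate kn [636.7 100.7  41.9  36.  -89.6] 211
holder [443.6 -49.1  50.   49.9 -75.4] 574 0.09333719951094555
```

View pics/crop0.png

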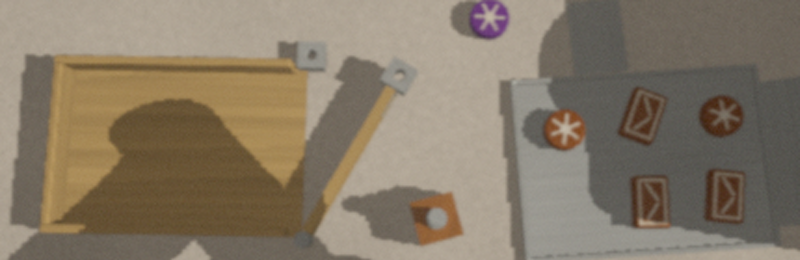

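The crop confirms it: five brown iced biscuits in the tray, and the star-iced purple one at crop (489,18) is the decoy outside it. Next I move over the tray, clear of the machine, with the tool squared to the world axes.

>>> {"name": "play_rows", "arguments": {"rows": [[[-20,46,0,0,0,6,-1],[-39,92,0,0,0,12,-1],[-58,138,0,0,0,18,-1],[-77,184,0,0,0,22.7,-1],[-77,184,0,0,0,22.7,-1]]]}}

```text
time_s: 0.6
tcp_pos: [0.2318, -0.3504, 0.2579]
eef_rot: [-0.001, 1.0, -0.001, 0.003]
wrist_force: [-0.6, -0.6, 0.3]
opening: 0.0854
grip_force: 0.0
```

>>> {"name": "play_rows", "arguments": {"rows": [[[-45,0,0,0,0,0,-0.6],[-90,0,0,0,0,0,-0.6],[-135,0,0,0,0,0,-0.6],[-180,3,0,0,0,0,-0.6],[-220,7,0,0,0,0,-0.6]]]}}

```text
time_s: 1.1
tcp_pos: [0.4537, -0.3467, 0.2551]
eef_rot: [-0.001, 1.0, 0.0, -0.001]
wrist_force: [-1.1, -0.5, 1.1]
opening: 0.0686
grip_force: 0.0
```

>>> {"name": "play_rows", "arguments": {"rows": [[[0,0,0,0,0,0,-0.4],[0,0,0,0,0,0,-0.4],[0,0,0,0,0,0,-0.4]]]}}

```text
time_s: 1.4
tcp_pos: [0.4513, -0.3471, 0.2562]
eef_rot: [-0.0, 1.0, 0.0, -0.0]
wrist_force: [0.0, -0.1, -0.0]
opening: 0.0597
grip_force: 0.0
```

```bash
cat >> h.py <<'E'
def wrist_bisc(name=None,z=.026):
    st=robot.state();p,d=get_image("wrist");c,E=cam("wrist",st);W=cloud(d,c,E)
    hsv=cv2.cvtColor(p,cv2.COLOR_RGB2HSV)
    m=(W[...,2]>.019)&(W[...,2]<.04)&(d>0)&(W[...,1]<-.1)&(W[...,1]>-.46)&(W[...,0]>.38)&(W[...,0]<.65)
    for k in blobs(m,300):
        mk=np.zeros(m.shape,np.uint8);cv2.drawContours(mk,[k],-1,1,-1)
        print("bisc",k[:,0].mean(0).round(),rect(ray(k[:,0],.028,c,E)),"z",np.median(W[...,2][mk>0]).round(4),"hsv",np.median(hsv[mk>0],0))
    if name: cv2.imwrite(f"pics/{name}.png",p[:,:,::-1])
    pose();return p,d,W
def pose():
    s=robot.state();y=R.from_quat(s["eef_rot"]).as_matrix()
    print("t",round(s["time_s"],2),"tcp",(s["tcp_pos"]*1000).round(1),"yang",np.degrees(np.arctan2(y[1,1],y[0,1])).round(2),"zax",y[:,2].round(3),"F",s["wrist_force"].round(1),"open",round(s["opening"]*1000,1),"grip",round(s["grip_force"],1))
E
python3 - <<'E'
from h import *
wrist_bisc("w1")
E
```

```text
bisc [278. 309.] [ 556.9 -386.2   50.5   47.    -0.8] z 0.0288 hsv [ 13. 188. 101.]
bisc [371. 310.] [ 557.7 -295.    62.5   42.   -22. ] z 0.0289 hsv [ 13. 144. 107.]
bisc [467. 296.] [ 542.7 -203.    51.9   46.6   44.8] z 0.0289 hsv [ 13. 205. 176.]
bisc [277. 217.] [ 464.1 -384.    61.1   39.9   -6.6] z 0.0288 hsv [ 13. 136. 107.]
bisc [208. 250.] [ 5.005e+02 -4.469e+02  1.428e+02  2.910e+01  2.000e-01] z 0.0244 hsv [ 23.  26. 116.]
bisc [373. 211.] [ 4.586e+02 -2.981e+02  6.100e+01  4.040e+01 -4.000e-01] z 0.0289 hsv [ 13. 140. 115.]
t 1.45 tcp [ 451.1 -347.2  256.6] yang 90.0 zax [ 0. -0. -1.] F [0.4 0.2 0.3] open 60.2 grip 0.0
```

View pics/w1.png

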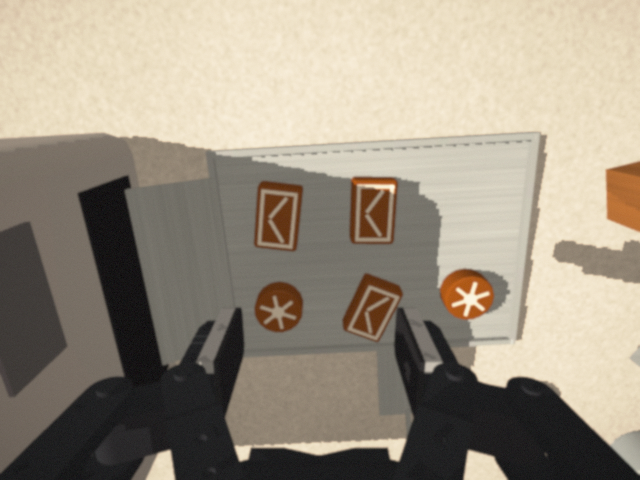

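All five are visible: bars at (277,217), (373,211) and (371,310), rounds at (278,309) and (467,296). Sizes and heights match. I start with the bar at world (459,-297).

>>> {"name": "play_rows", "arguments": {"rows": [[[-8,49,30,0,0,0,-0.4],[-8,49,80,0,0,0,-0.4],[-8,49,130,0,0,0,-0.4],[-8,49,175,0,0,0,-0.4],[-8,49,196,0,0,0,-0.4]]]}}

```text
time_s: 1.95
tcp_pos: [0.4566, -0.2969, 0.0556]
eef_rot: [0.0, 1.0, 0.001, -0.002]
wrist_force: [0.1, 0.6, -1.1]
opening: 0.0594
grip_force: 0.0
```

>>> {"name": "play_rows", "arguments": {"rows": [[[0,0,10,0,0,0,-0.4],[0,0,18,0,0,0,-0.4],[0,0,24,0,0,0,-0.4],[0,0,24,0,0,0,-0.4]]]}}

```text
time_s: 2.35
tcp_pos: [0.46, -0.298, 0.0369]
eef_rot: [-0.0, 1.0, -0.0, 0.001]
wrist_force: [-0.6, 0.1, 0.3]
opening: 0.0597
grip_force: 0.0
```

```bash
python3 - <<'E'
from h import *
wrist_bisc("w2")
E
```

```text
bisc [412. 342.] [ 462.1 -259.6   34.9   19.6    3.5] z 0.0319 hsv [20.5 26.  30. ]
bisc [225. 342.] [ 4.625e+02 -3.352e+02  3.470e+01  1.970e+01 -2.000e-01] z 0.0317 hsv [25. 26. 27.]
bisc [ 88. 334.] [ 462.5 -381.4   64.    43.2   -6.6] z 0.0286 hsv [ 13. 201.  82.]
bisc [318. 331.] [ 4.572e+02 -2.975e+02  6.260e+01  3.930e+01 -4.000e-01] z 0.0288 hsv [ 13. 199.  93.]
t 2.4 tcp [ 460.2 -298.    37.3] yang 90.03 zax [ 0.001 -0.    -1.   ] F [0.2 0.3 0.3] open 60.0 grip 0.0
```

View pics/w2.png

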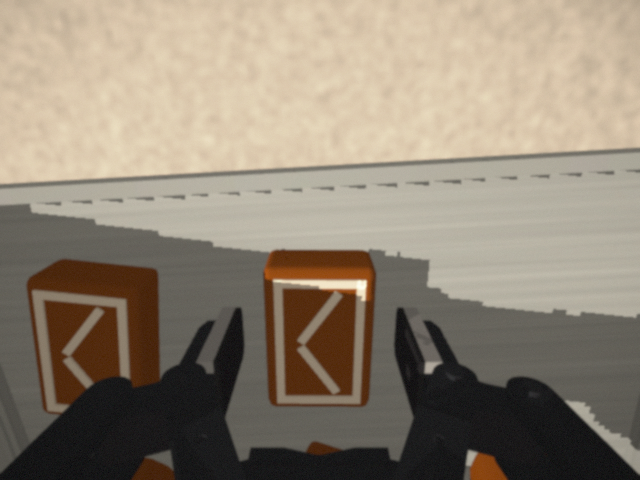

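The bar is centred between the fingers at (318,331). I go a little lower, grip and lift.

>>> {"name": "play_rows", "arguments": {"rows": [[[0,0,4,0,0,0,-0.4],[0,0,4,0,0,0,0.5],[0,0,4,0,0,0,1],[0,0,4,0,0,0,1],[0,0,4,0,0,0,1]]]}}

```text
time_s: 2.9
tcp_pos: [0.4601, -0.2978, 0.0327]
eef_rot: [-0.0, 1.0, -0.0, 0.0]
wrist_force: [0.1, 0.5, 3.2]
opening: 0.0387
grip_force: 61.4
```

>>> {"name": "play_rows", "arguments": {"rows": [[[0,0,0,0,0,0,1],[0,0,-20,0,0,0,1],[0,0,-60,0,0,0,1],[0,0,-100,0,0,0,1],[0,0,-100,0,0,0,1]]]}}

```text
time_s: 3.4
tcp_pos: [0.4622, -0.2992, 0.1389]
eef_rot: [-0.001, 1.0, -0.002, 0.004]
wrist_force: [-0.2, -0.3, 0.1]
opening: 0.039
grip_force: 61.1
```

```bash
python3 - <<'E'
from h import *
st=robot.state();p,d=get_image("wrist");c,E=cam("wrist",st);W=cloud(d,c,E)
hsv=cv2.cvtColor(p,cv2.COLOR_RGB2HSV)
m=(hsv[...,0]<20)&(hsv[...,1]>110)&(W[...,2]>.07)
for k in blobs(m,500): 
    mk=np.zeros(m.shape,np.uint8);cv2.drawContours(mk,[k],-1,1,-1);z=np.median(W[...,2][mk>0]);print(k[:,0].mean(0),z,rect(ray(k[:,0],z,c,E)))
pose()
# crate geometry
z=np.load("pics/top0.npz");c,E=cam("top")
q=lambda x,y:(90+x/1.86,190+y/1.86)
print("crate hole",ray(q(313,54),.024,c,E),"gate hole",ray(q(400,72),.05,c,E),"hinge",ray(q(303,240),.05,c,E))
print("crate outer corners TL,BL",ray([q(54,56),q(41,233)],.05,c,E),"TR,BR",ray([q(297,60),q(297,236)],.05,c,E))
E
```

```text
[318.69428008 333.88757396] 0.1348888181844405 [ 4.575e+02 -2.987e+02  6.550e+01  3.940e+01  1.000e-01]
t 3.45 tcp [ 461.1 -298.3  135.4] yang 90.04 zax [ 0.005 -0.002 -1.   ] F [ 0.8 -0.6 -0.9] open 38.9 grip 61.1
crate hole [[0.63849346 0.09242707 0.024     ]] gate hole [[ 0.61057872 -0.01114228  0.05      ]] hinge [[0.42037673 0.09891316 0.05      ]]
crate outer corners TL,BL [[0.63388923 0.38999711 0.05      ]
 [0.43117553 0.39290128 0.05      ]] TR,BR [[0.6260385  0.10800501 0.05      ]
 [0.42486484 0.10568    0.05      ]]
```

>>> {"name": "play_rows", "arguments": {"rows": [[[0,30,-40,0,0,0,1],[-25,80,-40,0,0,0,1],[-25,130,-40,0,0,0,1],[-25,180,-40,0,0,0,1],[-25,230,-40,0,0,0,1]]]}}

```text
time_s: 3.95
tcp_pos: [0.4838, -0.0712, 0.1707]
eef_rot: [-0.0, 1.0, 0.0, -0.001]
wrist_force: [1.0, 0.6, -0.5]
opening: 0.0387
grip_force: 61.1
```

>>> {"name": "play_rows", "arguments": {"rows": [[[0,50,0,0,0,0,1],[0,100,0,0,0,0,1],[0,150,0,0,0,0,1],[0,200,0,0,0,0,1],[0,250,0,0,0,0,1]]]}}

```text
time_s: 4.45
tcp_pos: [0.4835, 0.1789, 0.171]
eef_rot: [-0.0, 1.0, -0.0, -0.001]
wrist_force: [0.5, -1.0, -1.0]
opening: 0.0387
grip_force: 61.1
```

>>> {"name": "play_rows", "arguments": {"rows": [[[0,50,0,0,0,0,1],[0,100,0,0,0,0,1],[0,140,0,0,0,0,1],[0,148,0,0,0,0,1],[0,148,0,0,0,0,1]]]}}

```text
time_s: 4.95
tcp_pos: [0.4836, 0.3257, 0.1701]
eef_rot: [-0.001, 1.0, -0.001, -0.001]
wrist_force: [-0.2, -1.3, -0.6]
opening: 0.0392
grip_force: 61.1
```

```bash
python3 - <<'E'
from h import *
st=robot.state();p,d=get_image("wrist");c,E=cam("wrist",st);W=cloud(d,c,E)
cv2.imwrite("pics/w3.png",p[:,:,::-1]);np.savez("pics/w3.npz",W=W);pose()
E
```

```text
t 5.0 tcp [483.9 324.7 170.7] yang 90.07 zax [-0.002 -0.002 -1.   ] F [-0.2 -0.9  0.1] open 38.9 grip 61.1
```

View pics/w3.png

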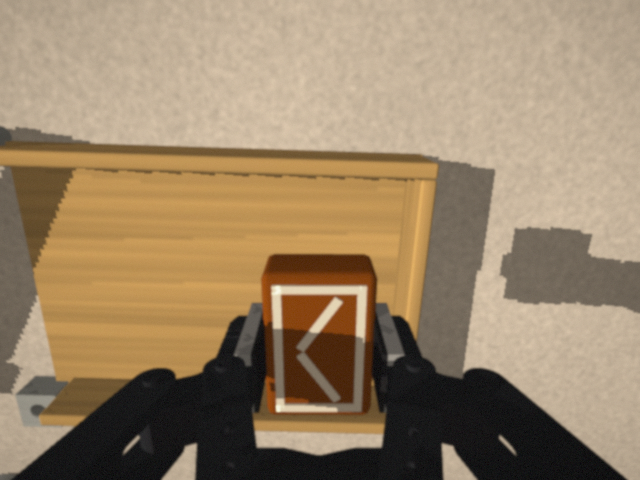

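The bar is held square over the crate at (318,333), clear of the low-x wall at row 165 and the +y wall at column 425. I lower and release it.

>>> {"name": "play_rows", "arguments": {"rows": [[[0,0,50,0,0,0,1],[0,0,95,0,0,0,1],[0,0,120,0,0,0,1],[0,0,132,0,0,0,1],[0,0,136,0,0,0,1]]]}}

```text
time_s: 5.5
tcp_pos: [0.4844, 0.3235, 0.0355]
eef_rot: [0.0, 1.0, -0.001, -0.0]
wrist_force: [-0.5, 0.6, 1.0]
opening: 0.0388
grip_force: 61.1
```

>>> {"name": "play_rows", "arguments": {"rows": [[[0,0,0,0,0,0,1],[0,0,1,0,0,0,0.05],[0,0,1,0,0,0,-0.2],[0,0,1,0,0,0,-0.2],[0,0,0,0,0,0,-0.2]]]}}

```text
time_s: 6.0
tcp_pos: [0.4845, 0.3252, 0.0369]
eef_rot: [-0.0, 1.0, 0.0, 0.0]
wrist_force: [-0.4, -0.3, 0.2]
opening: 0.0513
grip_force: 0.0
```

>>> {"name": "play_rows", "arguments": {"rows": [[[0,0,-30,0,0,0,-0.2],[0,0,-80,0,0,0,-0.2],[0,0,-130,0,0,0,-0.3],[0,-30,-136,0,0,0,-0.4],[0,-80,-136,0,0,0,-0.4]]]}}

```text
time_s: 6.5
tcp_pos: [0.485, 0.2463, 0.1751]
eef_rot: [-0.002, 1.0, 0.002, 0.002]
wrist_force: [0.9, -1.3, -1.8]
opening: 0.0598
grip_force: 0.0
```

```bash
cat >> h.py <<'E'
def crate_bisc(x0=.43,x1=.63,y0=.09,y1=.4):
    st=robot.state();p,d=get_image("wrist");c,E=cam("wrist",st);W=cloud(d,c,E)
    hsv=cv2.cvtColor(p,cv2.COLOR_RGB2HSV)
    m=(hsv[...,1]>120)&(hsv[...,0]<18)&(W[...,2]>.018)&(W[...,2]<.036)&(W[...,0]>x0)&(W[...,0]<x1)&(W[...,1]>y0)&(W[...,1]<y1)
    for k in blobs(m,500):
        mk=np.zeros(m.shape,np.uint8);cv2.drawContours(mk,[k],-1,1,-1);z=W[...,2][mk>0]
        print(k[:,0].mean(0).round(),"z med/5/95",np.percentile(z,[50,5,95]).round(4),rect(ray(k[:,0],.028,c,E)))
    pose();return p,d,W
def top_tray():
    p,d=get_image("top");c,E=cam("top");hsv=cv2.cvtColor(p,cv2.COLOR_RGB2HSV)
    m=(hsv[...,1]>110)&(hsv[...,0]<20);m[:, :350]=0;m[:215]=0;m[340:]=0;m[:,525:]=0
    for k in blobs(m,200): print("tray",k[:,0].mean(0).round(),rect(ray(k[:,0],.026,c,E)))
    return p,d
E
python3 - <<'E'
from h import *
crate_bisc();top_tray()
E
```

```text
[319. 392.] z med/5/95 [0.0274 0.0193 0.0351] [621.8 248.1 142.7  16.8  88.3]
[429. 227.] z med/5/95 [0.0289 0.0235 0.0305] [ 4.837e+02  3.242e+02  6.090e+01  4.160e+01 -4.000e-01]
[507. 276.] z med/5/95 [0.0274 0.0193 0.035 ] [529.8 384.7 169.2  10.8  -1.4]
t 6.55 tcp [484.5 239.7 174.4] yang 89.99 zax [ 0.001  0.    -1.   ] F [ 3.6 -2.1  1.1] open 60.1 grip 0.0
tray [478. 296.] [ 466.3 -381.5   57.8   38.5   -6.5]
tray [393. 259.] [ 546.2 -202.3   45.9   43.8   89.4]
tray [477. 252.] [ 559.5 -385.7   46.4   44.    89.4]
tray [433. 253.] [ 560.2 -291.4   57.    37.   -19.4]
```

>>> {"name": "play_rows", "arguments": {"rows": [[[0,-50,0,0,0,0,-0.4],[0,-100,0,0,0,0,-0.4],[-20,-145,0,0,0,0,-0.4],[-40,-190,0,0,0,0,-0.4],[-59,-235,0,0,0,0,-0.4]]]}}

```text
time_s: 7.1
tcp_pos: [0.5441, 0.0084, 0.1729]
eef_rot: [-0.001, 1.0, 0.0, 0.001]
wrist_force: [0.9, 1.3, -0.2]
opening: 0.06
grip_force: 0.0
```

>>> {"name": "play_rows", "arguments": {"rows": [[[0,-50,0,0,0,0,-0.4],[0,-100,0,0,0,0,-0.4],[0,-150,0,0,0,0,-0.4],[0,-200,0,0,0,0,-0.4],[0,-210,0,0,0,0,-0.4]]]}}

```text
time_s: 7.6
tcp_pos: [0.543, -0.2042, 0.1721]
eef_rot: [0.002, 1.0, -0.0, -0.0]
wrist_force: [-0.1, -0.1, 0.3]
opening: 0.0599
grip_force: 0.0
```

```bash
python3 - <<'E'
from h import *
wrist_bisc()
E
```

```text
bisc [  5. 280.] [ 577.8 -427.4   42.9   11.3  -14.7] z 0.02 hsv [22. 26. 97.]
bisc [ 63. 252.] [ 557.6 -383.5   52.6   46.9  -65.2] z 0.0285 hsv [ 13. 200.  85.]
bisc [193. 252.] [ 558.4 -292.5   62.5   40.3  -22. ] z 0.0288 hsv [ 13. 168.  90.]
bisc [322. 232.] [ 543.5 -201.1   48.6   46.5    1.5] z 0.0288 hsv [ 13. 210. 157.]
bisc [ 36. 114.] [ 465.4 -381.1   59.5   46.8   -6.7] z 0.0286 hsv [ 13. 186.  82.]
t 7.65 tcp [ 543.2 -203.4  172. ] yang 89.79 zax [-0.001 -0.    -1.   ] F [-1.3 -0.5 -1.2] open 59.9 grip 0.0
```

>>> {"name": "play_rows", "arguments": {"rows": [[[0,2,45,0,0,0,-0.4],[0,2,90,0,0,0,-0.4],[0,2,120,0,0,0,-0.4],[0,2,134,0,0,0,-0.4],[0,2,138,0,0,0,-0.4]]]}}

```text
time_s: 8.15
tcp_pos: [0.5433, -0.1973, 0.0331]
eef_rot: [-0.001, 1.0, 0.0, -0.001]
wrist_force: [0.2, 0.1, 0.8]
opening: 0.0601
grip_force: 0.0
```

>>> {"name": "play_rows", "arguments": {"rows": [[[0,0,0,0,0,0,0.3],[0,0,0,0,0,0,1],[0,0,0,0,0,0,1],[0,0,0,0,0,0,1],[0,0,-8,0,0,0,1]]]}}

```text
time_s: 8.65
tcp_pos: [0.5432, -0.1979, 0.042]
eef_rot: [-0.0, 1.0, 0.0, -0.001]
wrist_force: [-0.1, -0.8, -0.8]
opening: 0.0461
grip_force: 61.7
```

>>> {"name": "play_rows", "arguments": {"rows": [[[0,0,-45,0,0,0,1],[0,0,-95,0,0,0,1],[-10,30,-128,0,0,0,1],[-20,80,-128,0,0,0,1],[-29,126,-128,0,0,0,1]]]}}

```text
time_s: 9.15
tcp_pos: [0.5733, -0.0709, 0.1729]
eef_rot: [0.001, 1.0, 0.0, 0.002]
wrist_force: [0.6, -0.4, -1.2]
opening: 0.0458
grip_force: 61.6
```

>>> {"name": "play_rows", "arguments": {"rows": [[[0,50,0,0,0,0,1],[0,100,0,0,0,0,1],[0,150,0,0,0,0,1],[0,200,0,0,0,0,1],[0,250,0,0,0,0,1]]]}}

```text
time_s: 9.65
tcp_pos: [0.5721, 0.18, 0.1714]
eef_rot: [-0.0, 1.0, 0.0, 0.0]
wrist_force: [1.4, 0.1, 0.3]
opening: 0.046
grip_force: 61.6
```

>>> {"name": "play_rows", "arguments": {"rows": [[[0,50,0,0,0,0,1],[0,100,0,0,0,0,1],[0,140,0,0,0,0,1],[0,150,0,0,0,0,1],[0,150,0,0,0,0,1]]]}}

```text
time_s: 10.15
tcp_pos: [0.5719, 0.3294, 0.1701]
eef_rot: [-0.001, 1.0, -0.0, -0.0]
wrist_force: [0.3, -0.2, -1.3]
opening: 0.0461
grip_force: 61.6
```

```bash
python3 - <<'E'
from h import *
p,d,W=crate_bisc();print("held z top",np.median(W[300:340,300:340,2]))
E
```

```text
[147. 297.] z med/5/95 [0.0275 0.0195 0.0352] [620.6 204.  177.   10.5  88.1]
[312.  97.] z med/5/95 [0.0289 0.0271 0.0304] [ 4.854e+02  3.259e+02  5.940e+01  3.960e+01 -4.000e-01]
[286.  71.] z med/5/95 [0.0275 0.019  0.0351] [523.7 265.  243.8 174.2  88.2]
t 10.2 tcp [572.3 328.1 170.4] yang 90.08 zax [-0. -0. -1.] F [-0.7 -0.3 -0.8] open 45.6 grip 61.6
held z top 0.16326524297027656
```

>>> {"name": "play_rows", "arguments": {"rows": [[[0,0,50,0,0,0,1],[0,0,95,0,0,0,1],[0,0,120,0,0,0,1],[0,0,132,0,0,0,1],[0,0,136,0,0,0,1]]]}}

```text
time_s: 10.7
tcp_pos: [0.5731, 0.3265, 0.0357]
eef_rot: [0.0, 1.0, -0.0, 0.0]
wrist_force: [-5.5, -2.7, 12.4]
opening: 0.0457
grip_force: 62.7
```

>>> {"name": "play_rows", "arguments": {"rows": [[[0,0,0,0,0,0,1],[0,0,0,0,0,0,-0.1],[0,0,0,0,0,0,-0.3],[0,0,0,0,0,0,-0.3],[0,0,-10,0,0,0,-0.3]]]}}

```text
time_s: 11.2
tcp_pos: [0.5717, 0.3274, 0.0432]
eef_rot: [-0.0, 1.0, -0.001, -0.001]
wrist_force: [-0.2, -0.3, -0.7]
opening: 0.0556
grip_force: 0.0
```

>>> {"name": "play_rows", "arguments": {"rows": [[[0,0,-40,0,0,0,-0.3],[0,0,-90,0,0,0,-0.3],[0,-20,-126,0,0,0,-0.4],[0,-70,-126,0,0,0,-0.4],[0,-120,-126,0,0,0,-0.4]]]}}

```text
time_s: 11.7
tcp_pos: [0.5727, 0.2077, 0.173]
eef_rot: [-0.001, 1.0, 0.001, 0.002]
wrist_force: [0.0, -0.5, -1.4]
opening: 0.0595
grip_force: 0.0
```

>>> {"name": "play_rows", "arguments": {"rows": [[[0,-50,0,0,0,0,-0.4],[0,-100,0,0,0,0,-0.4],[0,-150,0,0,0,0,-0.4],[0,-200,0,0,0,0,-0.4],[0,-250,0,0,0,0,-0.4]]]}}

```text
time_s: 12.2
tcp_pos: [0.5724, -0.0439, 0.1717]
eef_rot: [-0.001, 1.0, 0.0, 0.001]
wrist_force: [0.9, 0.5, 0.1]
opening: 0.06
grip_force: 0.0
```

>>> {"name": "play_rows", "arguments": {"rows": [[[5,-50,0,0,0,0,-0.4],[10,-100,0,0,0,0,-0.4],[14,-150,0,0,0,7,-0.4],[14,-200,0,0,0,15,-0.4],[14,-250,0,0,0,22,-0.4]]]}}

```text
time_s: 12.7
tcp_pos: [0.5585, -0.2935, 0.1718]
eef_rot: [0.193, 0.981, -0.0, 0.001]
wrist_force: [0.6, 0.6, 0.6]
opening: 0.0597
grip_force: 0.0
```

>>> {"name": "play_rows", "arguments": {"rows": [[[0,0,0,0,0,0,-0.4],[0,0,0,0,0,0,-0.4]]]}}

```text
time_s: 12.9
tcp_pos: [0.5584, -0.2926, 0.1706]
eef_rot: [0.191, 0.982, 0.0, -0.0]
wrist_force: [0.9, 0.6, -0.6]
opening: 0.0597
grip_force: 0.0
```

```bash
python3 - <<'E'
from h import *
wrist_bisc()
E
```

```text
bisc [199. 278.] [ 557.9 -384.7   50.5   47.2  -70.4] z 0.0287 hsv [ 13. 197. 102.]
bisc [317. 233.] [ 558.8 -293.5   60.7   39.7  -22.1] z 0.0289 hsv [ 13. 158. 106.]
bisc [ 86. 248.] [ 517.3 -443.7  172.8   39.5   -1.3] z 0.0243 hsv [ 23.  24. 119.]
bisc [135. 154.] [ 465.5 -382.1   59.5   42.7   -6.6] z 0.0287 hsv [ 13.  165.5 102. ]
t 12.95 tcp [ 558.7 -291.5  170.7] yang 68.04 zax [ 0.  0. -1.] F [ 0.   0.1 -0.8] open 59.9 grip 0.0
```

>>> {"name": "play_rows", "arguments": {"rows": [[[0,-1,45,0,0,0,-0.4],[0,-1,90,0,0,0,-0.4],[0,-1,120,0,0,0,-0.4],[0,-1,134,0,0,0,-0.4],[0,-1,137,0,0,0,-0.4]]]}}

```text
time_s: 13.45
tcp_pos: [0.5581, -0.291, 0.0323]
eef_rot: [0.189, 0.982, 0.0, -0.001]
wrist_force: [0.2, 0.2, 1.0]
opening: 0.0598
grip_force: 0.0
```

>>> {"name": "play_rows", "arguments": {"rows": [[[0,0,0,0,0,0,0.3],[0,0,0,0,0,0,1],[0,0,0,0,0,0,1],[0,0,0,0,0,0,1],[0,0,-8,0,0,0,1]]]}}

```text
time_s: 13.95
tcp_pos: [0.5582, -0.2921, 0.0414]
eef_rot: [0.191, 0.982, 0.0, -0.0]
wrist_force: [-0.7, -0.2, -1.0]
opening: 0.0385
grip_force: 62.4
```

>>> {"name": "play_rows", "arguments": {"rows": [[[0,0,-45,0,0,0,1],[0,0,-95,0,0,-7,1],[0,0,-128,0,0,-15,1],[0,0,-128,0,0,-22,1],[0,0,-128,0,0,-22,1]]]}}

```text
time_s: 14.45
tcp_pos: [0.5587, -0.2924, 0.171]
eef_rot: [-0.001, 1.0, -0.0, 0.001]
wrist_force: [-0.6, 0.5, -1.3]
opening: 0.0385
grip_force: 62.5
```

>>> {"name": "play_rows", "arguments": {"rows": [[[10,49,0,0,0,0,1],[20,98,0,0,0,0,1],[30,146,0,0,0,0,1],[40,195,0,0,0,0,1],[50,244,0,0,0,0,1]]]}}

```text
time_s: 14.95
tcp_pos: [0.5068, -0.0469, 0.1681]
eef_rot: [0.002, 1.0, -0.0, -0.001]
wrist_force: [1.1, 1.5, 0.2]
opening: 0.039
grip_force: 62.4
```

>>> {"name": "play_rows", "arguments": {"rows": [[[10,49,0,0,0,0,1],[20,98,0,0,0,0,1],[24,148,0,0,0,0,1],[24,198,0,0,0,0,1],[24,246,0,0,0,0,1]]]}}

```text
time_s: 15.45
tcp_pos: [0.483, 0.1994, 0.1685]
eef_rot: [0.001, 1.0, -0.0, -0.001]
wrist_force: [1.1, -0.3, -0.7]
opening: 0.0387
grip_force: 62.4
```

>>> {"name": "play_rows", "arguments": {"rows": [[[0,40,0,0,0,0,1],[0,48,0,0,0,0,1],[0,48,0,0,0,0,1]]]}}

```text
time_s: 15.75
tcp_pos: [0.4833, 0.2464, 0.1678]
eef_rot: [0.0, 1.0, -0.001, -0.001]
wrist_force: [0.5, -0.0, 0.2]
opening: 0.0387
grip_force: 62.4
```

```bash
python3 - <<'E'
from h import *
p,d,W=crate_bisc();print("held z top",np.median(W[300:340,300:340,2]))
E
```

```text
[436. 340.] z med/5/95 [0.0285 0.0203 0.0298] [565.5 335.1  53.   27.5  32.9]
[433. 234.] z med/5/95 [0.0289 0.0238 0.0305] [483.8 324.2  61.3  41.6  -0.5]
[514. 278.] z med/5/95 [0.0275 0.0194 0.0349] [521.2 384.5 151.3  10.8  -1.9]
t 15.8 tcp [483.6 245.4 168.2] yang 89.96 zax [-0.002 -0.002 -1.   ] F [ 0.5  0.3 -0.4] open 38.6 grip 62.4
held z top 0.16078714258977866
```

>>> {"name": "play_rows", "arguments": {"rows": [[[0,0,50,0,0,0,1],[0,0,95,0,0,0,1],[0,0,120,0,0,0,1],[0,0,130,0,0,0,1],[0,0,133,0,0,0,1]]]}}

```text
time_s: 16.3
tcp_pos: [0.4844, 0.2443, 0.0365]
eef_rot: [0.001, 1.0, -0.0, 0.0]
wrist_force: [-0.0, -0.4, -0.3]
opening: 0.0386
grip_force: 62.4
```

>>> {"name": "play_rows", "arguments": {"rows": [[[0,0,0,0,0,0,1],[0,0,0,0,0,0,0],[0,0,0,0,0,0,-0.2],[0,0,0,0,0,0,-0.2],[0,0,-10,0,0,0,-0.2]]]}}

```text
time_s: 16.8
tcp_pos: [0.4834, 0.2452, 0.0456]
eef_rot: [-0.0, 1.0, -0.001, -0.001]
wrist_force: [-0.4, -0.0, 0.5]
opening: 0.0507
grip_force: 0.0
```

>>> {"name": "play_rows", "arguments": {"rows": [[[0,0,-40,0,0,0,-0.2],[0,0,-90,0,0,0,-0.2],[0,-20,-126,0,0,0,-0.4],[-10,-68,-126,0,0,0,-0.4],[-20,-116,-126,0,0,0,-0.4]]]}}

```text
time_s: 17.3
tcp_pos: [0.5047, 0.1293, 0.1752]
eef_rot: [-0.002, 1.0, 0.001, 0.002]
wrist_force: [0.6, -0.7, -0.5]
opening: 0.0601
grip_force: 0.0
```

>>> {"name": "play_rows", "arguments": {"rows": [[[-10,-49,0,0,0,0,-0.4],[-20,-98,0,0,0,0,-0.4],[-30,-147,0,0,0,0,-0.4],[-40,-196,0,0,0,0,-0.4],[-50,-244,0,0,0,0,-0.4]]]}}

```text
time_s: 17.8
tcp_pos: [0.5544, -0.1164, 0.1736]
eef_rot: [-0.0, 1.0, 0.0, 0.001]
wrist_force: [1.6, 0.0, 0.2]
opening: 0.0595
grip_force: 0.0
```

>>> {"name": "play_rows", "arguments": {"rows": [[[-4,-50,0,0,0,0,-0.4],[-4,-100,0,0,0,0,-0.4],[-4,-150,0,0,0,0,-0.4],[-4,-200,0,0,0,0,-0.4],[-4,-250,0,0,0,0,-0.4]]]}}

```text
time_s: 18.3
tcp_pos: [0.5582, -0.3663, 0.1735]
eef_rot: [-0.0, 1.0, -0.0, 0.0]
wrist_force: [0.5, 0.1, 1.1]
opening: 0.0598
grip_force: 0.0
```

>>> {"name": "play_rows", "arguments": {"rows": [[[0,-20,0,0,0,0,-0.4],[0,-20,0,0,0,0,-0.4],[0,-20,0,0,0,0,-0.4]]]}}

```text
time_s: 18.6
tcp_pos: [0.5583, -0.3843, 0.1725]
eef_rot: [0.0, 1.0, 0.0, -0.0]
wrist_force: [-0.4, 0.9, -0.5]
opening: 0.0597
grip_force: 0.0
```

```bash
python3 - <<'E'
from h import *
wrist_bisc()
E
```

```text
bisc [314. 231.] [ 557.7 -386.6   48.6   46.5   -0. ] z 0.0288 hsv [ 13. 194. 110.]
bisc [318.  86.] [ 465.4 -384.4   59.5   39.7   -6.6] z 0.0289 hsv [ 13. 157. 115.]
bisc [219. 157.] [ 5.173e+02 -4.462e+02  1.719e+02  3.010e+01 -4.000e-01] z 0.0244 hsv [ 23.  25. 125.]
t 18.65 tcp [ 558.6 -383.6  172.8] yang 90.05 zax [ 0. -0. -1.] F [0.1 0.3 0.5] open 59.8 grip 0.0
```

>>> {"name": "play_rows", "arguments": {"rows": [[[1,-2,0,0,0,8,-0.4],[1,-2,20,0,0,16,-0.4],[1,-2,50,0,0,24,-0.4],[1,-2,80,0,0,32,-0.4],[1,-2,100,0,0,40,-0.4]]]}}

```text
time_s: 19.15
tcp_pos: [0.5573, -0.384, 0.0705]
eef_rot: [0.344, 0.939, 0.0, -0.001]
wrist_force: [-0.7, 1.5, -0.4]
opening: 0.0598
grip_force: 0.0
```

>>> {"name": "play_rows", "arguments": {"rows": [[[0,0,20,0,0,0,-0.4],[0,0,33,0,0,0,-0.4],[0,0,38,0,0,0,-0.4],[0,0,38,0,0,0,-0.4]]]}}

```text
time_s: 19.55
tcp_pos: [0.5576, -0.3855, 0.0343]
eef_rot: [0.341, 0.94, -0.0, -0.0]
wrist_force: [-0.2, -0.7, 0.6]
opening: 0.0599
grip_force: 0.0
```

>>> {"name": "play_rows", "arguments": {"rows": [[[0,0,0,0,0,0,0.3],[0,0,0,0,0,0,1],[0,0,0,0,0,0,1],[0,0,0,0,0,0,1],[0,0,-8,0,0,0,1]]]}}

```text
time_s: 20.05
tcp_pos: [0.5569, -0.3858, 0.0416]
eef_rot: [0.342, 0.94, 0.0, -0.001]
wrist_force: [-0.8, -0.2, -0.4]
opening: 0.0459
grip_force: 61.6
```

>>> {"name": "play_rows", "arguments": {"rows": [[[0,0,-45,0,0,-8,1],[0,0,-90,0,0,-16,1],[0,0,-128,0,0,-24,1],[0,0,-128,0,0,-32,1],[0,0,-128,0,0,-40,1]]]}}

```text
time_s: 20.55
tcp_pos: [0.5578, -0.3864, 0.1725]
eef_rot: [-0.003, 1.0, -0.0, 0.001]
wrist_force: [0.1, -0.7, -1.6]
opening: 0.0457
grip_force: 61.4
```

>>> {"name": "play_rows", "arguments": {"rows": [[[-14,40,0,0,0,0,1],[-14,90,0,0,0,0,1],[-14,140,0,0,0,0,1],[-14,190,0,0,0,0,1],[-14,240,0,0,0,0,1]]]}}

```text
time_s: 21.05
tcp_pos: [0.5707, -0.1444, 0.1704]
eef_rot: [-0.0, 1.0, 0.0, -0.0]
wrist_force: [0.6, 0.2, 0.5]
opening: 0.046
grip_force: 61.5
```

>>> {"name": "play_rows", "arguments": {"rows": [[[0,50,0,0,0,0,1],[0,100,0,0,0,0,1],[0,150,0,0,0,0,1],[0,200,0,0,0,0,1],[0,250,0,0,0,0,1]]]}}

```text
time_s: 21.55
tcp_pos: [0.5706, 0.1057, 0.1707]
eef_rot: [-0.0, 1.0, 0.0, 0.0]
wrist_force: [1.8, -0.3, -0.8]
opening: 0.0463
grip_force: 61.5
```

>>> {"name": "play_rows", "arguments": {"rows": [[[0,50,0,0,0,0,1],[0,100,0,0,0,0,1],[0,135,0,0,0,0,1],[0,141,0,0,0,0,1],[0,141,0,0,0,0,1]]]}}

```text
time_s: 22.05
tcp_pos: [0.5707, 0.2457, 0.1699]
eef_rot: [-0.001, 1.0, -0.0, -0.001]
wrist_force: [-0.7, -1.8, -0.5]
opening: 0.0456
grip_force: 61.5
```

```bash
python3 - <<'E'
from h import *
p,d,W=crate_bisc();print("held z top",np.median(W[300:340,300:340,2]))
E
```

```text
[205. 298.] z med/5/95 [0.0279 0.0195 0.0356] [619.7 163.   93.   10.4  88. ]
[436. 235.] z med/5/95 [0.0288 0.0242 0.0304] [572.3 326.7  50.2  47.1  50.8]
[318. 101.] z med/5/95 [0.0289 0.0272 0.0305] [4.861e+02 2.460e+02 5.890e+01 3.970e+01 1.000e-01]
[446. 100.] z med/5/95 [0.0289 0.0261 0.0305] [ 4.854e+02  3.243e+02  5.910e+01  4.160e+01 -4.000e-01]
[417. 110.] z med/5/95 [0.0275 0.0191 0.0352] [531.7 254.8 270.3 190.5  88.3]
[63. 24.] z med/5/95 [0.0272 0.0189 0.0349] [443.4  96.9  27.9  11.8 -30.9]
t 22.1 tcp [570.9 244.7 170.1] yang 90.06 zax [-0.001 -0.    -1.   ] F [ 0.7 -1.5 -0.5] open 45.6 grip 61.5
held z top 0.1626595294385561
```

>>> {"name": "play_rows", "arguments": {"rows": [[[0,0,50,0,0,0,1],[0,0,95,0,0,0,1],[0,0,120,0,0,0,1],[0,0,131,0,0,0,1],[0,0,134,0,0,0,1]]]}}

```text
time_s: 22.6
tcp_pos: [0.5716, 0.2435, 0.0367]
eef_rot: [0.0, 1.0, -0.0, 0.0]
wrist_force: [0.4, -0.1, -0.1]
opening: 0.0458
grip_force: 61.5
```

>>> {"name": "play_rows", "arguments": {"rows": [[[0,0,0,0,0,0,1],[0,0,0,0,0,0,-0.1],[0,0,0,0,0,0,-0.3],[0,0,0,0,0,0,-0.3],[0,0,-10,0,0,0,-0.3]]]}}

```text
time_s: 23.1
tcp_pos: [0.5703, 0.2445, 0.0454]
eef_rot: [-0.0, 1.0, -0.001, -0.001]
wrist_force: [0.7, -0.2, 0.1]
opening: 0.0559
grip_force: 0.0
```

>>> {"name": "play_rows", "arguments": {"rows": [[[0,0,-40,0,0,0,-0.3],[0,0,-90,0,0,0,-0.3],[5,-20,-126,0,0,0,-0.4],[15,-68,-126,0,0,0,-0.4],[25,-116,-126,0,0,0,-0.4]]]}}

```text
time_s: 23.6
tcp_pos: [0.5462, 0.1285, 0.1749]
eef_rot: [-0.001, 1.0, 0.001, 0.002]
wrist_force: [0.1, -0.4, -1.1]
opening: 0.0599
grip_force: 0.0
```

>>> {"name": "play_rows", "arguments": {"rows": [[[10,-48,0,0,0,0,-0.4],[20,-97,0,0,0,0,-0.4],[30,-146,0,0,0,0,-0.4],[40,-195,0,0,0,0,-0.4],[50,-244,0,0,0,0,-0.4]]]}}

```text
time_s: 24.1
tcp_pos: [0.4956, -0.1169, 0.1738]
eef_rot: [-0.001, 1.0, 0.0, 0.001]
wrist_force: [1.6, -0.5, 1.0]
opening: 0.0599
grip_force: 0.0
```

>>> {"name": "play_rows", "arguments": {"rows": [[[10,-48,0,0,0,0,-0.4],[20,-97,0,0,0,0,-0.4],[30,-146,0,0,0,0,-0.4],[30,-195,0,0,0,0,-0.4],[30,-244,0,0,0,0,-0.4]]]}}

```text
time_s: 24.6
tcp_pos: [0.466, -0.3614, 0.1739]
eef_rot: [-0.0, 1.0, -0.0, 0.001]
wrist_force: [1.1, 0.7, 1.6]
opening: 0.0596
grip_force: 0.0
```

>>> {"name": "play_rows", "arguments": {"rows": [[[0,-25,0,0,0,6.6,-0.4],[0,-25,0,0,0,6.6,-0.4],[0,-25,0,0,0,6.6,-0.4]]]}}

```text
time_s: 24.9
tcp_pos: [0.4662, -0.3846, 0.1726]
eef_rot: [0.057, 0.998, 0.0, -0.0]
wrist_force: [0.1, 1.1, -1.0]
opening: 0.0596
grip_force: 0.0
```

```bash
python3 - <<'E'
from h import *
wrist_bisc()
E
```

```text
bisc [240. 296.] [ 5.165e+02 -4.458e+02  1.759e+02  3.120e+01 -1.000e-01] z 0.0237 hsv [ 23.  26. 119.]
bisc [318. 228.] [ 463.7 -384.3   59.9   39.7   -6.6] z 0.0289 hsv [ 13. 154. 106.]
t 24.95 tcp [ 466.5 -383.9  172.8] yang 83.5 zax [ 0. -0. -1.] F [-0.  -0.5  0.3] open 59.8 grip 0.0
```

>>> {"name": "play_rows", "arguments": {"rows": [[[2,0,45,0,0,0,-0.2],[2,0,90,0,0,0,-0.2],[2,0,120,0,0,0,-0.2],[2,0,134,0,0,0,-0.2],[2,0,139,0,0,0,-0.2]]]}}

```text
time_s: 25.45
tcp_pos: [0.4644, -0.383, 0.0327]
eef_rot: [0.056, 0.998, 0.0, -0.001]
wrist_force: [0.8, -0.6, 0.0]
opening: 0.0514
grip_force: 0.0
```

>>> {"name": "play_rows", "arguments": {"rows": [[[0,0,0,0,0,0,0.3],[0,0,0,0,0,0,1],[0,0,0,0,0,0,1],[0,0,0,0,0,0,1],[0,0,-8,0,0,0,1]]]}}

```text
time_s: 25.95
tcp_pos: [0.4641, -0.3837, 0.041]
eef_rot: [0.057, 0.998, 0.0, -0.001]
wrist_force: [-0.4, -0.2, -0.5]
opening: 0.0385
grip_force: 63.3
```

>>> {"name": "play_rows", "arguments": {"rows": [[[0,0,-45,0,0,0,1],[0,0,-90,0,0,0,1],[0,0,-129,0,0,-6.6,1],[0,0,-129,0,0,-6.6,1],[0,0,-129,0,0,-6.6,1]]]}}

```text
time_s: 26.45
tcp_pos: [0.4649, -0.3841, 0.1722]
eef_rot: [-0.0, 1.0, -0.0, 0.001]
wrist_force: [-0.1, 0.0, -1.6]
opening: 0.0383
grip_force: 63.3
```

>>> {"name": "play_rows", "arguments": {"rows": [[[-10,49,0,0,0,0,1],[-20,98,0,0,0,0,1],[-30,147,0,0,0,0,1],[-40,196,0,0,0,0,1],[-50,244,0,0,0,0,1]]]}}

```text
time_s: 26.95
tcp_pos: [0.5136, -0.1379, 0.169]
eef_rot: [0.0, 1.0, 0.0, -0.001]
wrist_force: [1.7, 0.2, 0.2]
opening: 0.0387
grip_force: 63.3
```

>>> {"name": "play_rows", "arguments": {"rows": [[[-7,49,0,0,0,0,1],[-14,98,0,0,0,0,1],[-14,148,0,0,0,0,1],[-14,198,0,0,0,0,1],[-14,246,0,0,0,0,1]]]}}

```text
time_s: 27.45
tcp_pos: [0.5272, 0.108, 0.1691]
eef_rot: [-0.0, 1.0, -0.0, -0.001]
wrist_force: [0.3, 1.3, -0.2]
opening: 0.0385
grip_force: 63.3
```

>>> {"name": "play_rows", "arguments": {"rows": [[[0,45,0,0,0,0,1],[0,59,0,0,0,0,1],[0,59,0,0,0,0,1],[0,59,0,0,0,0,1]]]}}

```text
time_s: 27.85
tcp_pos: [0.5278, 0.1646, 0.1694]
eef_rot: [-0.0, 1.0, -0.001, -0.001]
wrist_force: [0.2, -0.1, -0.8]
opening: 0.0386
grip_force: 63.2
```

```bash
python3 - <<'E'
from h import *
p,d,W=crate_bisc();print("held z top",np.median(W[300:340,300:340,2]))
cv2.imwrite("pics/w5.png",p[:,:,::-1])
E
```

```text
[428. 290.] z med/5/95 [0.0288 0.0227 0.0304] [570.9 244.4  51.5  46.9  24.2]
[565. 319.] z med/5/95 [0.0273 0.0191 0.0351] [601.2 341.3 181.4 106.2 -50.5]
[441. 170.] z med/5/95 [0.0289 0.0253 0.0305] [485.4 244.3  59.   41.6   0. ]
[568. 190.] z med/5/95 [0.0289 0.0219 0.0305] [502.5 331.  113.2  53.9  20.2]
t 27.9 tcp [528.  164.1 169.7] yang 89.98 zax [-0.001 -0.001 -1.   ] F [-0.1  0.1 -0.7] open 38.6 grip 63.2
held z top 0.1637829370870262
```

View pics/w5.png

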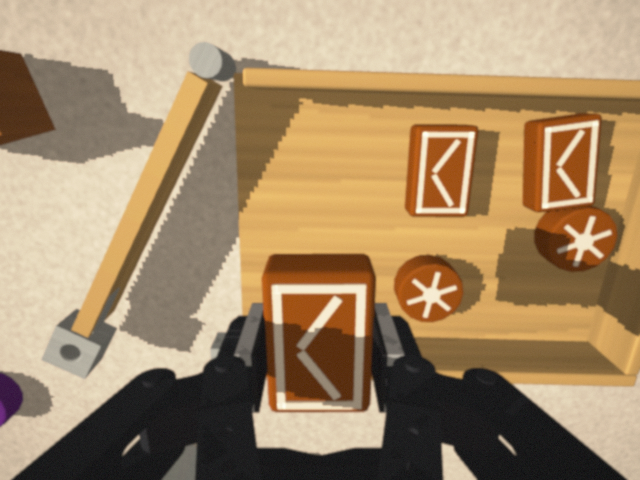

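The disturbance has happened: the round at (585,240) slid against the bar at (563,163), and both are still in the crate. The held bar has room, so I set it down and then check that they all lie flat.

>>> {"name": "play_rows", "arguments": {"rows": [[[0,0,50,0,0,0,1],[0,0,95,0,0,0,1],[0,0,120,0,0,0,1],[0,0,131,0,0,0,1],[0,0,135,0,0,0,1]]]}}

```text
time_s: 28.4
tcp_pos: [0.5281, 0.1638, 0.0347]
eef_rot: [0.0, 1.0, -0.0, -0.0]
wrist_force: [0.3, 0.4, 0.2]
opening: 0.0387
grip_force: 63.2
```

>>> {"name": "play_rows", "arguments": {"rows": [[[0,0,0,0,0,0,1],[0,0,0,0,0,0,0],[0,0,0,0,0,0,-0.2],[0,0,0,0,0,0,-0.2],[0,0,-10,0,0,0,-0.2]]]}}

```text
time_s: 28.9
tcp_pos: [0.5274, 0.1649, 0.0447]
eef_rot: [-0.0, 1.0, -0.0, -0.001]
wrist_force: [-0.7, -0.3, -0.3]
opening: 0.0513
grip_force: 0.0
```

>>> {"name": "play_rows", "arguments": {"rows": [[[0,0,-40,0,0,0,-0.2],[0,0,-90,0,0,0,-0.4],[0,20,-140,0,0,0,-0.4],[10,60,-190,0,0,0,-0.4],[10,86,-205,0,0,0,-0.4]]]}}

```text
time_s: 29.4
tcp_pos: [0.5183, 0.2513, 0.2556]
eef_rot: [0.0, 1.0, 0.002, 0.002]
wrist_force: [2.0, 0.0, 0.6]
opening: 0.0598
grip_force: 0.0
```

>>> {"name": "play_rows", "arguments": {"rows": [[[0,0,0,0,0,0,-0.4],[0,0,0,0,0,0,-0.4]]]}}

```text
time_s: 29.6
tcp_pos: [0.5179, 0.2519, 0.2514]
eef_rot: [-0.001, 1.0, 0.001, 0.0]
wrist_force: [0.3, -0.1, -0.2]
opening: 0.06
grip_force: 0.0
```

```bash
python3 - <<'E'
from h import *
p,d,W=crate_bisc(.445,.613,.11,.376);cv2.imwrite("pics/w6.png",p[:,:,::-1])
E
```

```text
[311. 261.] z med/5/95 [0.0288 0.0245 0.0304] [571.5 245.9  49.7  46.3  -1.4]
[222. 215.] z med/5/95 [0.0288 0.0239 0.0305] [5.281e+02 1.670e+02 6.060e+01 4.160e+01 1.000e-01]
[311. 167.] z med/5/95 [0.0289 0.0269 0.0305] [4.857e+02 2.460e+02 5.940e+01 3.980e+01 1.000e-01]
[410. 182.] z med/5/95 [0.0289 0.0259 0.0306] [502.3 333.1 112.1  50.1  20. ]
t 29.65 tcp [517.7 251.  250.1] yang 90.07 zax [-0.001 -0.    -1.   ] F [-0.4 -0.4 -0.3] open 60.1 grip 0.0
```

View pics/w6.png

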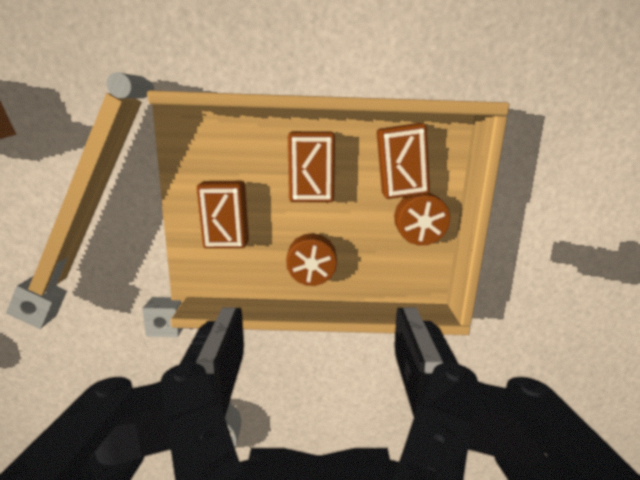

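All five lie flat with icing up (tops at 28–30 mm), and the tray is empty. The gate hole is at (28,306), the crate hole at (161,320) and the hinge at (125,83). I measure these for the swing.

```bash
cat >> h.py <<'E'
def hole(p,u,v,z,c,E,r=14):
    """centre of dark hole near pixel -> world"""
    g=cv2.GaussianBlur(cv2.cvtColor(p,cv2.COLOR_RGB2GRAY),(3,3),0)[v-r:v+r,u-r:u+r].astype(float)
    w=np.zeros_like(g);n,l,s,ce=cv2.connectedComponentsWithStats((g<np.percentile(g,50)*.75).astype(np.uint8))
    ok=[i for i in range(1,n) if 12<s[i,4]<r*r*1.5 ]
    i=min(ok,key=lambda i:np.hypot(*(ce[i]-r)));q=ce[i]+[u-r,v-r]
    return q.round(1),s[i,2:].tolist(),(ray(q,z,c,E)[0]*1000).round(1)
E
python3 - <<'E'
from h import *
st=robot.state();p,d=get_image("wrist");c,E=cam("wrist",st);W=cloud(d,c,E)
print("gate hole",hole(p,28,306,.05,c,E));print("crate hole",hole(p,161,320,.024,c,E))
print("hinge depth",W[83,125]);print("hinge",ray((124,84),W[84,124,2],c,E))
# gate panel top centreline
m=(W[...,2]>.044)&(W[...,2]<.056);m[:,:40]=0;m[:,118:]=0;m[110:,:][:,100:]=0;m[:95]=0;m[285:]=0
k=np.argwhere(m)[:,::-1];print("panel",len(k),rect(ray(k,.05,c,E)))
top_tray()
p,d=get_image("top");c,E=cam("top")
print("top gate hole",hole(p,305,229,.05,c,E,8));print("top crate hole",hole(p,258,219,.024,c,E,8))
E
```

```text
gate hole (array([ 28.4, 308.4]), [16, 12, 157], array([607. ,  -8.3,  50. ]))
crate hole (array([160. , 322.9]), [13, 11, 101], array([637.,  96.,  24.]))
hinge depth [0.41894118 0.10812523 0.05149437]
hinge [[0.4195854  0.10680647 0.05045947]]
panel 3141 [505.3  54.  181.2  15.3 -30.4]Traceback (most recent call last):
  File "<stdin>", line 10, in <module>
  File "h.py", line 57, in hole
    i=min(ok,key=lambda i:np.hypot(*(ce[i]-r)));q=ce[i]+[u-r,v-r]
ValueError: min() iterable argument is empty
```

>>> {"name": "play_rows", "arguments": {"rows": [[[-9,-46,10,0,0,6,-0.4],[-18,-92,20,0,0,12,-0.4],[-27,-138,40,0,0,18,-0.4],[-36,-185,60,0,0,24,-0.4],[-44,-232,80,0,0,30.4,-0.4]]]}}

```text
time_s: 30.3
tcp_pos: [0.5611, 0.0205, 0.1708]
eef_rot: [0.264, 0.964, -0.0, -0.0]
wrist_force: [0.6, 0.3, -0.6]
opening: 0.0598
grip_force: 0.0
```

>>> {"name": "play_rows", "arguments": {"rows": [[[0,0,0,0,0,0,-0.6],[0,0,40,0,0,0,-0.6],[0,0,50,0,0,0,-0.6],[0,0,50,0,0,0,-0.6]]]}}

```text
time_s: 30.7
tcp_pos: [0.5601, 0.0227, 0.1198]
eef_rot: [0.262, 0.965, -0.001, -0.002]
wrist_force: [0.1, -0.3, 0.7]
opening: 0.0683
grip_force: 0.0
```

```bash
python3 - <<'E'
from h import *
st=robot.state();p,d=get_image("wrist");c,E=cam("wrist",st);W=cloud(d,c,E);pose()
cv2.imwrite("pics/w7.png",p[:,:,::-1])
m=(W[...,2]>.044)&(W[...,2]<.056)
for k in blobs(m,500): print(k[:,0].mean(0).round(),rect(ray(k[:,0],.05,c,E)))
E
```

```text
t 30.75 tcp [561.2  23.  122. ] yang 59.66 zax [-0.001 -0.001 -1.   ] F [ 0.3 -1.  -0.3] open 68.3 grip 0.0
[588. 261.] [621.6 143.8  57.1  14.   88.2]
[ 64. 142.] [442.5 -47.5  53.2  52.5 -76. ]
[315. 207.] [536.7  34.6 198.2  32.  -31.1]
```

View pics/w7.png

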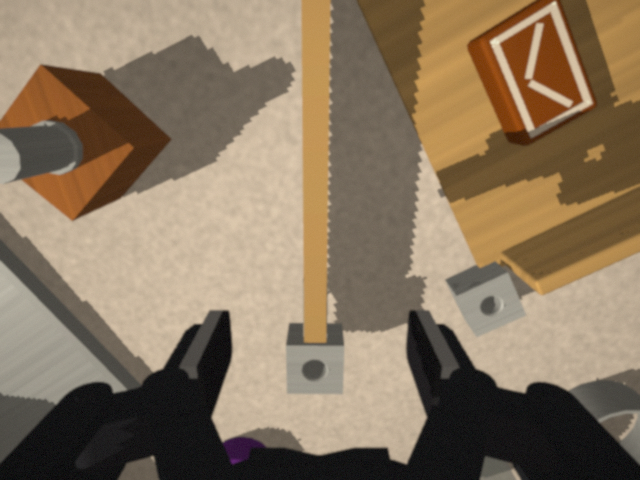

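The gate panel is centred between the fingers (column 316), and the crate knuckle is at (490,300). I descend and pinch.

>>> {"name": "play_rows", "arguments": {"rows": [[[0,-2,30,0,0,0,-0.4],[0,-2,52,0,0,0,-0.4],[0,-2,62,0,0,0,-0.4],[0,-2,65,0,0,0,-0.3],[0,-2,65,0,0,0,0.2]]]}}

```text
time_s: 31.25
tcp_pos: [0.5612, 0.0218, 0.0584]
eef_rot: [0.262, 0.965, 0.0, 0.001]
wrist_force: [0.3, 0.7, 0.7]
opening: 0.0423
grip_force: 0.0
```

>>> {"name": "play_rows", "arguments": {"rows": [[[0,0,0,0,0,0,0.4],[0,0,0,0,0,0,0.6],[0,0,0,0,0,0,1],[0,0,0,0,0,0,1],[0,0,0,0,0,0,1]]]}}

```text
time_s: 31.75
tcp_pos: [0.561, 0.0216, 0.0584]
eef_rot: [0.262, 0.965, 0.0, 0.001]
wrist_force: [-2.6, 0.6, 4.9]
opening: 0.0106
grip_force: 60.0
```

```bash
cat >> h.py <<'E'
def arc(H,angs,yoff=90):
    """rows taking the gripped gate about H by given gate-angle changes (deg), in tool axes"""
    s=robot.state();R0=R.from_quat(s["eef_rot"]);P=s["tcp_pos"]*1000
    for a in angs:
        Q=R.from_euler("z",a,degrees=True);v=np.r_[P[:2]-H,0]
        print(a,(R0.inv().apply(Q.apply(v)-v)).round(1),np.degrees((R0.inv()*Q*R0).as_rotvec()).round(1))
E
python3 - <<'E'
from h import *
pose();arc([420,102.5],[5,10,14,18,22,26,28.7])
E
```

```text
t 31.75 tcp [561.   21.6  58.4] yang 59.66 zax [ 0.002  0.    -1.   ] F [-2.6  0.6  4.9] open 10.6 grip 60.0
5 [ 0.7 14.2  0. ] [-0.  0. -5.]
10 [ 2.7 28.2  0. ] [ -0.   0. -10.]
14 [ 5.2 39.3  0. ] [ -0.   0. -14.]
18 [ 8.4 50.2  0. ] [ -0.   0. -18.]
22 [12.4 60.8  0. ] [ -0.   0. -22.]
26 [17.1 71.1  0. ] [ -0.   0. -26.]
28.7 [20.6 77.9  0. ] [ -0.    0.  -28.7]
```

>>> {"name": "play_rows", "arguments": {"rows": [[[0.2,8.5,0,0,0,-3,1],[0.9,17,0,0,0,-6,1],[2.2,25.5,0,0,0,-9,1],[3.8,33.8,0,0,0,-12,1],[5.2,39.3,0,0,0,-14,1]]]}}

```text
time_s: 32.25
tcp_pos: [0.5765, 0.0582, 0.0584]
eef_rot: [0.141, 0.99, -0.0, 0.001]
wrist_force: [-2.3, -1.9, 6.2]
opening: 0.0103
grip_force: 60.1
```

```bash
python3 - <<'E'
from h import *
pose();arc([420,102.5],[3,6,9,12,14.7])
E
```

```text
t 32.25 tcp [576.5  58.2  58.4] yang 73.78 zax [ 0.001 -0.001 -1.   ] F [-2.3 -1.9  6.2] open 10.3 grip 60.1
3 [ 0.3  8.5 -0. ] [-0. -0. -3.]
6 [ 1. 17. -0.] [-0. -0. -6.]
9 [ 2.2 25.4 -0. ] [-0. -0. -9.]
12 [ 3.8 33.8 -0. ] [ -0.  -0. -12.]
14.7 [ 5.6 41.2 -0. ] [ -0.   -0.  -14.7]
```

>>> {"name": "play_rows", "arguments": {"rows": [[[0.3,8.5,0,0,0,-3,1],[1,17,0,0,0,-6,1],[2.2,25.4,0,0,0,-9,1],[3.8,33.8,0,0,0,-12,1],[5.5,40.6,0,0,0,-14.5,1]]]}}

```text
time_s: 32.75
tcp_pos: [0.5826, 0.0985, 0.0584]
eef_rot: [0.015, 1.0, -0.0, 0.001]
wrist_force: [-1.7, -3.0, 4.8]
opening: 0.0104
grip_force: 60.1
```

>>> {"name": "play_rows", "arguments": {"rows": [[[0,0,0,0,0,0,1],[0,0,0,0,0,0,1]]]}}

```text
time_s: 32.95
tcp_pos: [0.5827, 0.0986, 0.0584]
eef_rot: [0.016, 1.0, -0.0, 0.001]
wrist_force: [-1.1, -1.1, 5.1]
opening: 0.0104
grip_force: 60.1
```

```bash
python3 - <<'E'
from h import *
st=robot.state();p,d=get_image("wrist");c,E=cam("wrist",st);W=cloud(d,c,E);pose()
cv2.imwrite("pics/w8.png",p[:,:,::-1])
p,d=get_image("side");np.savez("pics/side8.npz",p=p,d=d);cv2.imwrite("pics/side8.png",cv2.resize(p[200:420,170:450],None,fx=2.8,fy=2.7)[:,:,::-1])
E
```

```text
t 33.0 tcp [582.6  98.5  58.3] yang 88.18 zax [ 0.002 -0.    -1.   ] F [-1.8 -0.3  5. ] open 10.4 grip 60.1
```

View pics/side8.png

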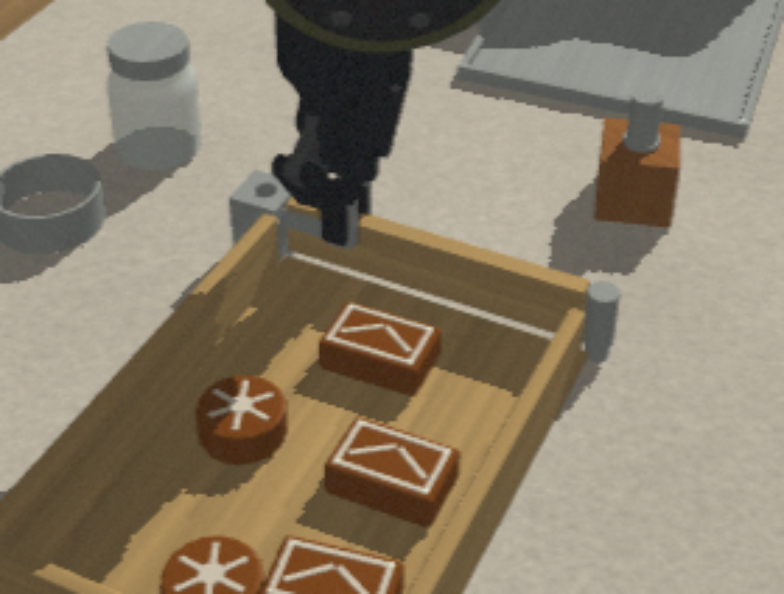

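The gate is essentially shut, its knuckle at (262,195) in the crop and the five biscuits inside. I release it, rise and measure how the holes line up.

>>> {"name": "play_rows", "arguments": {"rows": [[[0,0,0,0,0,0,0.5],[0,0,0,0,0,0,0],[0,0,0,0,0,0,-0.2],[0,0,0,0,0,0,-0.3],[0,0,-20,0,0,0,-0.3]]]}}

```text
time_s: 33.55
tcp_pos: [0.5802, 0.098, 0.0739]
eef_rot: [0.017, 1.0, -0.001, -0.003]
wrist_force: [0.5, -0.2, 0.8]
opening: 0.0556
grip_force: 0.0
```

>>> {"name": "play_rows", "arguments": {"rows": [[[-10,0,-40,0,0,0,-0.6],[-20,0,-80,0,0,0,-0.8],[-20,0,-100,0,0,0,-1],[-20,0,-100,0,0,0,-1],[-20,0,-100,0,0,0,-1]]]}}

```text
time_s: 34.05
tcp_pos: [0.602, 0.0981, 0.1769]
eef_rot: [0.016, 1.0, 0.0, -0.0]
wrist_force: [0.4, -0.1, -1.0]
opening: 0.0855
grip_force: 0.0
```

```bash
python3 - <<'E'
from h import *
st=robot.state();p,d=get_image("wrist");c,E=cam("wrist",st);W=cloud(d,c,E);pose()
cv2.imwrite("pics/w9.png",p[:,:,::-1]);np.savez("pics/w9.npz",p=p,W=W,st=np.r_[st["tcp_pos"],st["eef_rot"]])
m=(W[...,2]>.044)&(W[...,2]<.056)&(W[...,1]<.112)
for k in blobs(m,300): print(k[:,0].mean(0).round(),rect(ray(k[:,0],.05,c,E)))
E
```

```text
t 34.1 tcp [601.5  97.9 175.8] yang 88.13 zax [-0.002  0.    -1.   ] F [-0.8 -0.5 -0.2] open 85.4 grip 0.0
[244. 416.] [744.   36.9  60.9  35.2  64.8]
[317. 164.] [559.5  98.3 189.6  30.5  -1.1]
[46.  9.] [467.2 -42.7  54.8  14.   88.1]
```

View pics/w9.png

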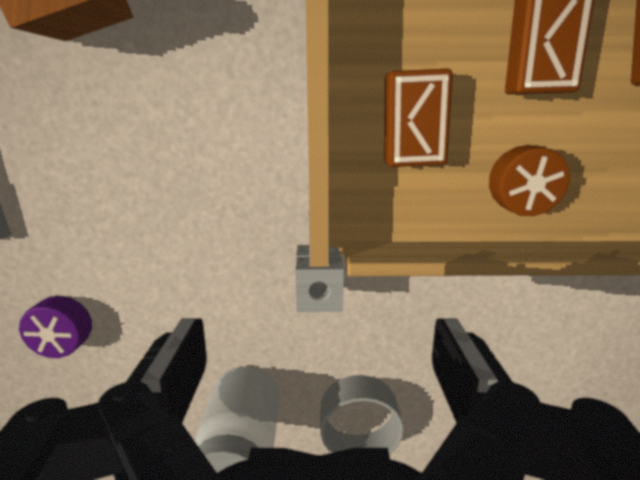

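The gate is shut, with its hole at (318,290). I enlarge that to see the crate's hole through it.

```bash
python3 - <<'E'
from h import *
z=np.load("pics/w9.npz");p=z["p"];st=dict(tcp_pos=z["st"][:3],eef_rot=z["st"][3:]);c,E=cam("wrist",st);W=z["W"]
print(hole(p,318,290,.05,c,E,14))
cv2.imwrite("pics/w9c.png",cv2.resize(p[230:320,270:390],None,fx=6,fy=6,interpolation=cv2.INTER_CUBIC)[:,:,::-1])
# panel top edge angle: fit line to panel-only centre pts
m=(W[...,2]>.045)&(W[...,2]<.055);r=np.arange(10,235,3)
L=[ray((np.flatnonzero(m[v,295:345]).mean()+295,v),.05,c,E)[0] for v in r if m[v,295:345].any()]
L=np.array(L);f=np.polyfit(L[:,0],L[:,1],1);print("panel dir deg",np.degrees(np.arctan(f[0])),"y at x=.637",np.polyval(f,.637),"at .42",np.polyval(f,.42))
# far x wall inner/top: angle via depth edge
mm=(W[...,2]>.045)&(W[...,2]<.055)
cols=np.arange(360,630,3);Q=[]
for u in cols:
    k=np.flatnonzero(mm[240:285,u])
    if len(k): Q.append(ray((u,k.mean()+240),.05,c,E)[0])
Q=np.array(Q);g=np.polyfit(Q[:,1],Q[:,0],1);print("wall dir: crate yaw deg",-np.degrees(np.arctan(g[0])),len(Q))
E
```

```text
(array([317.2, 289.9]), [18, 17, 234], array([637.2,  96.5,  50. ]))
panel dir deg -1.4193564703401695 y at x=.637 0.09760275951857916 at .42 0.10297947969036295
wall dir: crate yaw deg -1.6880031741009598 90
```

View pics/w9c.png

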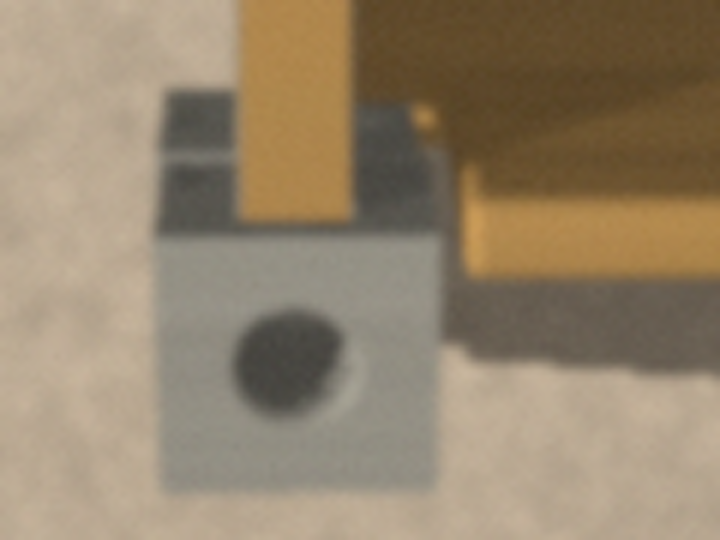

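Upper and lower knuckle edges line up at crop columns 160 and 165 and at 440 and 435, so the holes agree to within about 1 mm. The hole centre is near world (637,97). Next is the pin.

>>> {"name": "play_rows", "arguments": {"rows": [[[30,-29,-20,0,0,-1.8,-0.4],[62,-58,-30,0,0,-1.8,-0.4],[94,-88,-30,0,0,-1.8,-0.4],[126,-118,-30,0,0,-1.8,-0.4],[158,-147,-30,0,0,-1.8,-0.4]]]}}

```text
time_s: 34.6
tcp_pos: [0.4374, -0.0449, 0.2054]
eef_rot: [0.0, 1.0, -0.0, -0.001]
wrist_force: [0.6, -0.6, 0.8]
opening: 0.0598
grip_force: 0.0
```

>>> {"name": "play_rows", "arguments": {"rows": [[[0,0,0,0,0,0,-0.4],[0,0,0,0,0,0,-0.4],[0,0,0,0,0,0,-0.4]]]}}

```text
time_s: 34.9
tcp_pos: [0.4394, -0.0436, 0.2061]
eef_rot: [0.0, 1.0, -0.0, -0.001]
wrist_force: [0.6, 0.0, -0.4]
opening: 0.0597
grip_force: 0.0
```

```bash
cat >> h.py <<'E'
def pinfind(lo=.078,hi=.1,zt=.088,box=(.40,.49,-.10,0)):
    st=robot.state();p,d=get_image("wrist");c,E=cam("wrist",st);W=cloud(d,c,E)
    m=(W[...,2]>lo)&(W[...,2]<hi)&(W[...,0]>box[0])&(W[...,0]<box[1])&(W[...,1]>box[2])&(W[...,1]<box[3])
    for k in blobs(m,100):
        mk=np.zeros(m.shape,np.uint8);cv2.drawContours(mk,[k],-1,1,-1);z=np.median(W[...,2][(mk>0)&m])
        q=ray(k[:,0],z,c,E);print(k[:,0].mean(0).round(),"z",z.round(4),"circ",np.round(cv2.minEnclosingCircle((q[:,:2]*1000).astype(np.float32))[0],1),rect(q))
    pose();return p,d,W
E
python3 - <<'E'
from h import *
p,d,W=pinfind();cv2.imwrite("pics/w10.png",p[:,:,::-1])
E
```

```text
[310. 248.] z 0.0886 circ [440.6 -48.9] [440.7 -48.5  23.   19.3  -8.8]
t 34.95 tcp [439.5 -43.5 206.1] yang 89.96 zax [-0.002 -0.    -1.   ] F [-0.3 -0.3  0.2] open 59.9 grip 0.0
```

View pics/w10.png

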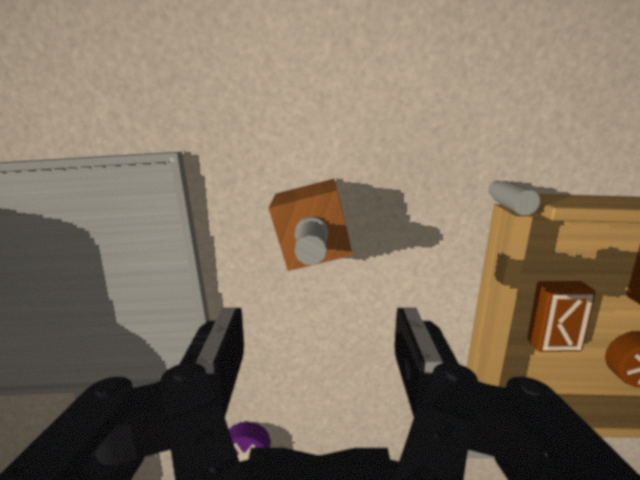

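The pin head is at (311,248), its top at 88 mm as expected. I grip it.

>>> {"name": "play_rows", "arguments": {"rows": [[[-2,-5,40,0,0,0,-0.4],[-2,-5,80,0,0,0,-0.4],[-2,-5,108,0,0,0,-0.4],[-2,-5,118,0,0,0,-0.3],[-2,-5,122,0,0,0,-0.2]]]}}

```text
time_s: 35.45
tcp_pos: [0.4412, -0.0487, 0.0841]
eef_rot: [0.0, 1.0, -0.001, -0.001]
wrist_force: [-0.3, -0.3, 0.5]
opening: 0.0512
grip_force: 0.0
```

>>> {"name": "play_rows", "arguments": {"rows": [[[0,0,0,0,0,0,0],[0,0,0,0,0,0,0.2],[0,0,0,0,0,0,0.3],[0,0,0,0,0,0,0.3],[0,0,0,0,0,0,0.3]]]}}

```text
time_s: 35.95
tcp_pos: [0.4416, -0.0488, 0.0856]
eef_rot: [0.001, 1.0, 0.0, 0.0]
wrist_force: [-0.4, -0.2, -0.4]
opening: 0.0298
grip_force: 0.0
```

```bash
python3 - <<'E'
from h import *
p,d,W=pinfind();cv2.imwrite("pics/w11.png",p[:,:,::-1])
E
```

```text
[317. 356.] z 0.0885 circ [439.2 -48.7] [439.3 -48.4  26.   19.5  -6.8]
[374. 359.] z 0.0909 circ [440.7 -31. ] [440.6 -26.8  36.9  15.9   1.8]
[262. 358.] z 0.0908 circ [440.5 -66. ] [440.4 -69.9  37.2  15.9  -2. ]
t 36.0 tcp [441.5 -48.9  85.4] yang 89.93 zax [ 0.001  0.    -1.   ] F [-0.2 -0.5 -1. ] open 29.5 grip 0.0
```

View pics/w11.png

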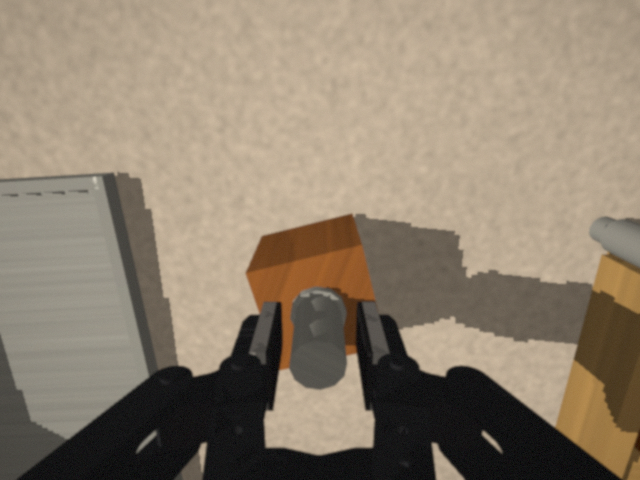

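The head is centred between the pads, its top disc at about (319,362). I close, lift, and measure where the pin sits in the gripper.

>>> {"name": "play_rows", "arguments": {"rows": [[[0,0,2,0,0,0,0.3],[0,0,2,0,0,0,1],[0,0,2,0,0,0,1],[0,0,2,0,0,0,1],[0,0,2,0,0,0,1]]]}}

```text
time_s: 36.5
tcp_pos: [0.4412, -0.0489, 0.0829]
eef_rot: [0.001, 1.0, 0.0, -0.0]
wrist_force: [-1.0, 0.6, 0.6]
opening: 0.0183
grip_force: 58.5
```

>>> {"name": "play_rows", "arguments": {"rows": [[[0,0,-20,0,0,0,1],[0,0,-50,0,0,0,1],[0,0,-85,0,0,0,1],[0,0,-85,0,0,0,1],[0,0,-85,0,0,0,1]]]}}

```text
time_s: 37.0
tcp_pos: [0.4416, -0.0487, 0.1686]
eef_rot: [0.001, 1.0, 0.0, 0.001]
wrist_force: [-0.1, 0.7, -0.9]
opening: 0.0183
grip_force: 58.7
```

```bash
python3 - <<'E'
from h import *
st=robot.state();p,d=get_image("wrist");c,E=cam("wrist",st);W=cloud(d,c,E)
RT=R.from_quat(st["eef_rot"]);T=(W-st["tcp_pos"])@RT.as_matrix()  # tool coords
pose()
m=(T[...,2]>-.02)&(T[...,2]<.06)&(abs(T[...,1])<.0085)&(abs(T[...,0])<.03)&(d>0)
z=T[...,2][m];x=T[...,0][m];y=T[...,1][m]
# disc top: tool z minimal plateau
h,e=np.histogram(z,np.arange(-.02,.06,.002));print(list(zip((e*1000).round().astype(int).tolist(),h.tolist())))
zt=np.percentile(z,5);s=z<zt+.003;print("top z",zt,"x rng",np.percentile(x[s],[1,99]).round(4),"y",np.percentile(y[s],[1,99]).round(4))
cv2.imwrite("pics/w12.png",p[:,:,::-1])
p,d=get_image("side");cv2.imwrite("pics/side12.png",cv2.resize(p[100:320,300:480],None,fx=3,fy=2.7)[:,:,::-1]);np.savez("pics/side12.npz",p=p,d=d)
E
```

```text
t 37.05 tcp [441.1 -48.7 167.4] yang 89.93 zax [-0.001  0.001 -1.   ] F [ 0.  -0.3 -1.8] open 18.4 grip 58.7
[(-20, 0), (-18, 0), (-16, 0), (-14, 0), (-12, 0), (-10, 0), (-8, 751), (-6, 1512), (-4, 163), (-2, 165), (0, 151), (2, 142), (4, 144), (6, 121), (8, 133), (10, 130), (12, 117), (14, 125), (16, 99), (18, 113), (20, 94), (22, 99), (24, 99), (26, 159), (28, 230), (30, 73), (32, 16), (34, 0), (36, 0), (38, 0), (40, 0), (42, 0), (44, 0), (46, 16), (48, 34), (50, 34), (52, 30), (54, 36), (56, 33)]
top z -0.006432026858109844 x rng [-0.0103  0.0087] y [-0.0082  0.0083]
```

View pics/side12.png

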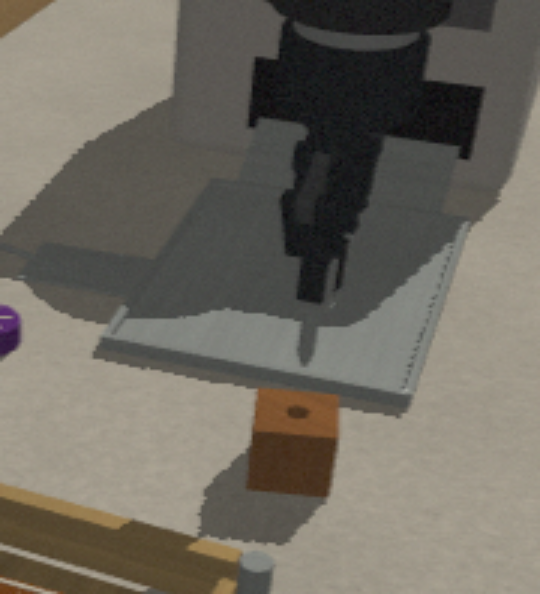

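The pin hangs upright in the grip, its tip at crop (305,360) above the empty holder hole at (298,411). It sits 0.8 mm along −x in the tool. I carry it over the gate hole.

>>> {"name": "play_rows", "arguments": {"rows": [[[-39,29,0,0,0,0,1],[-78,58,0,0,0,0,1],[-117,87,0,0,0,0,1],[-156,116,0,0,0,0,1],[-195,145.6,0,0,0,0,1]]]}}

```text
time_s: 37.6
tcp_pos: [0.6374, 0.0975, 0.1661]
eef_rot: [0.001, 1.0, -0.0, -0.001]
wrist_force: [0.3, 0.7, 1.0]
opening: 0.019
grip_force: 58.7
```

>>> {"name": "play_rows", "arguments": {"rows": [[[0,0,10,0,0,0,1],[0,0,20,0,0,0,1],[0,0,20,0,0,0,1],[0,0,20,0,0,0,1]]]}}

```text
time_s: 38.0
tcp_pos: [0.6359, 0.0957, 0.1485]
eef_rot: [0.001, 1.0, -0.0, 0.0]
wrist_force: [0.0, 0.0, -0.3]
opening: 0.0182
grip_force: 58.7
```

```bash
python3 - <<'E'
from h import *
pose();st=robot.state();p,d=get_image("wrist");c,E=cam("wrist",st);W=cloud(d,c,E)
T=(W-st["tcp_pos"])@R.from_quat(st["eef_rot"]).as_matrix()
m=(T[...,2]>-.012)&(T[...,2]<-.003)&(abs(T[...,1])<.012)&(abs(T[...,0])<.03)
print("pin top tool",[(np.percentile(T[...,i][m],[1,99])*1000).round(1) for i in (0,1)])
m=(W[...,2]>.046)&(W[...,2]<.054)&(W[...,1]<.125)
for k in blobs(m,200): print(k[:,0].mean(0).round(),rect(ray(k[:,0],.05,c,E)))
cv2.imwrite("pics/w13.png",cv2.resize(p[240:400,220:420],None,fx=3.6,fy=3.6)[:,:,::-1])
p,d=get_image("side");cv2.imwrite("pics/side13.png",p[:,:,::-1]);np.savez("pics/side13.npz",p=p,d=d)
g=cv2.cvtColor(p,cv2.COLOR_RGB2HSV);c,E=cam("side")
# pin shank in side view: project tip expectation
def proj(P):
    q=E[:3,:3].T@(np.array(P)-E[:3,3]);return [c["cx"]+c["fx"]*q[0]/-q[2],c["cy"]-c["fy"]*q[1]/-q[2]]
t=st["tcp_pos"]
print("side px exp tip",proj([.637,.097,t[2]-.079]),"hole",proj([.637,.097,.05]))
I=cv2.resize(p[190:300,220:320],None,fx=5,fy=5,interpolation=cv2.INTER_CUBIC);cv2.imwrite("pics/side13c.png",I[:,:,::-1])
E
```

```text
t 38.0 tcp [635.9  95.7 148.5] yang 89.91 zax [ 0. -0. -1.] F [ 0.   0.  -0.3] open 18.2 grip 58.7
pin top tool [array([-10.3,  12.1]), array([-11.4,  11.4])]
[327. 161.] [579.6 104.6 149.4  43.   -1.2]
side px exp tip [np.float64(264.60005173061734), np.float64(261.07824333890443)] hole [np.float64(265.05794104026586), np.float64(270.24000690555)]
```

View pics/side13c.png

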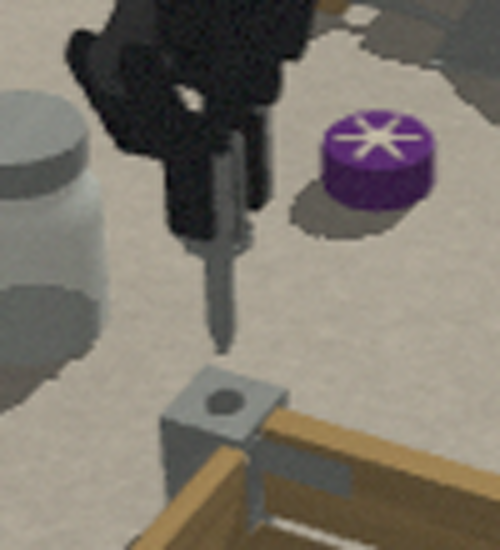

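In the side crop the tip at (222,352) stands above the hole at (226,402), within about 0.5 mm of the predicted pixels. I insert step by step.

>>> {"name": "play_rows", "arguments": {"rows": [[[0,0.6,10,0,0,0,1],[0,0.6,17,0,0,0,1],[0,0.6,22,0,0,0,1],[0,0.6,26,0,0,0,1],[0,0.6,26,0,0,0,1]]]}}

```text
time_s: 38.6
tcp_pos: [0.6361, 0.097, 0.121]
eef_rot: [0.001, 1.0, -0.0, -0.001]
wrist_force: [0.2, -0.2, -0.1]
opening: 0.0187
grip_force: 58.7
```

>>> {"name": "play_rows", "arguments": {"rows": [[[0,0,3,0,0,0,1],[0,0,6,0,0,0,1],[0,0,9,0,0,0,1],[0,0,12,0,0,0,1],[0,0,12,0,0,0,1]]]}}

```text
time_s: 39.1
tcp_pos: [0.6362, 0.097, 0.1094]
eef_rot: [0.001, 1.0, -0.0, -0.001]
wrist_force: [0.9, 0.2, -0.8]
opening: 0.0182
grip_force: 58.7
```

>>> {"name": "play_rows", "arguments": {"rows": [[[0,0,3,0,0,0,1],[0,0,6,0,0,0,1],[0,0,9,0,0,0,1],[0,0,12,0,0,0,1],[0,0,12,0,0,0,1]]]}}

```text
time_s: 39.6
tcp_pos: [0.6362, 0.097, 0.0973]
eef_rot: [0.001, 1.0, -0.0, -0.001]
wrist_force: [-0.8, 0.5, 0.2]
opening: 0.0179
grip_force: 58.7
```

Tip now at 18 mm, inside the crate's knuckle with no force. I drive it home.

>>> {"name": "play_rows", "arguments": {"rows": [[[0,0,3,0,0,0,1],[0,0,6,0,0,0,1],[0,0,9,0,0,0,1],[0,0,12,0,0,0,1],[0,0,13.5,0,0,0,1]]]}}

```text
time_s: 40.1
tcp_pos: [0.6363, 0.097, 0.084]
eef_rot: [0.001, 1.0, -0.0, -0.0]
wrist_force: [0.5, 0.0, -0.7]
opening: 0.0184
grip_force: 58.7
```

>>> {"name": "play_rows", "arguments": {"rows": [[[0,0,0.5,0,0,0,1],[0,0,0.5,0,0,0,1]]]}}

```text
time_s: 40.3
tcp_pos: [0.6365, 0.0971, 0.084]
eef_rot: [0.001, 1.0, 0.0, -0.0]
wrist_force: [-0.6, 0.3, -1.6]
opening: 0.0184
grip_force: 58.7
```

>>> {"name": "play_rows", "arguments": {"rows": [[[0,0,0.5,0,0,0,0.4],[0,0,0.5,0,0,0,0.1],[0,0,0.5,0,0,0,-0.1],[0,0,0.5,0,0,0,-0.2],[0,0,0,0,0,0,-0.2]]]}}

```text
time_s: 40.8
tcp_pos: [0.6365, 0.0971, 0.0841]
eef_rot: [0.001, 1.0, 0.0, -0.0]
wrist_force: [-0.1, 0.8, -0.6]
opening: 0.051
grip_force: 0.0
```

>>> {"name": "play_rows", "arguments": {"rows": [[[0,0,-30,0,0,0,-0.2],[0,0,-80,0,0,0,-0.2],[40,0,-120,0,0,0,-0.2],[80,0,-150,0,0,0,-0.2],[80,0,-150,0,0,0,-0.2]]]}}

```text
time_s: 41.3
tcp_pos: [0.5558, 0.0972, 0.241]
eef_rot: [0.0, 1.0, 0.002, 0.005]
wrist_force: [0.8, -0.3, 1.1]
opening: 0.0516
grip_force: 0.0
```

```bash
python3 - <<'E'
from h import *
p,d,W=pinfind(.078,.1,.088,(.6,.68,.06,.13));
m=(W[...,2]>.082)&(W[...,0]>.6)&(W[...,0]<.68)&(W[...,1]>.06)&(W[...,1]<.13)&(W[...,2]<.11);print("head top z",np.percentile(W[...,2][m],[50,95]))
crate_bisc(.445,.613,.115,.376)
p,d=get_image("side");cv2.imwrite("pics/side14.png",cv2.resize(p[190:470,150:440],None,fx=2.4,fy=2.1)[:,:,::-1])
E
```

```text
[317. 324.] z 0.0885 circ [634.9  97. ] [ 6.349e+02  9.740e+01  2.490e+01  1.950e+01 -2.000e-01]
t 41.35 tcp [556.   97.5 239.2] yang 89.99 zax [ 0.007  0.003 -1.   ] F [1.1 0.1 1.4] open 51.4 grip 0.0
head top z [0.08858965 0.08974195]
[486. 223.] z med/5/95 [0.0289 0.0229 0.0305] [571.5 243.6  51.4  46.6  46.8]
[398. 173.] z med/5/95 [0.0289 0.0261 0.0305] [5.291e+02 1.646e+02 5.990e+01 4.090e+01 5.000e-01]
[608. 113.] z med/5/95 [0.0291 0.0278 0.0306] [480.9 327.   45.1  24.4   8.2]
[502. 119.] z med/5/95 [0.0289 0.0236 0.0306] [486.  243.4  58.5  43.2  -0. ]
[606. 128.] z med/5/95 [0.0285 0.0195 0.0304] [503.5 329.4 111.8  53.2  17.5]
t 41.4 tcp [556.3  97.5 236.5] yang 89.99 zax [ 0.004  0.002 -1.   ] F [ 0.3  0.6 -0.5] open 51.2 grip 0.0
```

View pics/side14.png

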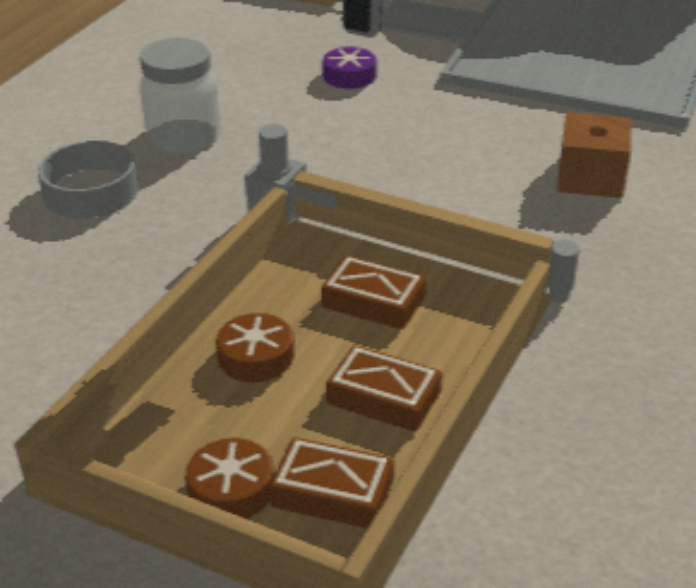

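The pin is home: its head top reads 88.5 mm, the same as when it was seated in the holder. The gate is shut, all five biscuits lie flat with icing up, and the bystanders are untouched.

```bash
python3 -c "
from bench import finish_job
print(finish_job())"
```

```text
the job is handed in; nothing more can be done
None
```

I packed all five biscuits flat with icing up in the crate, shut the gate, seated the pin with its collar on the gate, and handed the job in at about 41 s; the judging result was not shown.

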